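Load a weight carrier, lock it with an R-clip and gauge the gap

TASK

Thread every lugged weight ring lying on the worktop over the carrier's spindle so that all lie flat in a stack, none of their lugs in the gap beside the upright stop. Then push the R-clip's straight leg through the lowest cross-hole that is clear above the top ring, until its bent leg has snapped over the spindle, and leave it there. Last, check the clearance: lower the gauge blade into the gap between the rings and the upright stop until its shoulder is fully down on the stop, then put the gauge back in its stand, fully home; leave the beaker, tin and crucible where they are.

Things in the scene. Friction and masses are not known exactly. Their poses are not given: they have to be found in the camera images.
- carrier: fixed. Sizes mm. Plate 88 (x) by 100 (y), 10 high; an upright round spindle, diameter 20, from z = 10 to 88, its last 7.5 mm tapering to 12. On the +y side stands a stop, 44 (x) by 10, top at z = 90, inner face at y = 42: a 12 mm gap, centred at y = 36, is left to loaded rings (rim 30, 2.5 play). Lugs turned to -y clear gap and clip. Origin: spindle axis at the worktop. -x faces the robot
- hole_1 (a point): centre of the lowest of three square cross-holes, 10 by 10, that run right through the spindle along the carrier's x axis; 44.5 above the worktop, 6.5 above the top of a stack of two rings
- hole_2 (a point): centre of the middle cross-hole, 58.5 above the worktop; 6.5 above the top of a stack of three rings
- hole_3 (a point): centre of the top cross-hole, 72.5 above the worktop; 6.5 above the top of a stack of four rings
- ring_1: one of up to four alike dark steel weight rings (absent: None), 0.16 kg, flat on the worktop: outer diameter 60, bore 25, 14 thick, with a flat lug, 16 wide and as thick as the ring, that reaches along its own -x to 84 from the bore axis. Grip the lug across its 16 mm, about 62 from the bore axis. Origin: bore centre at the underside, z up
- ring_2: one of up to four alike dark steel weight rings (absent: None), 0.16 kg, flat on the worktop: outer diameter 60, bore 25, 14 thick, with a flat lug, 16 wide and as thick as the ring, that reaches along its own -x to 84 from the bore axis. Grip the lug across its 16 mm, about 62 from the bore axis. Origin: bore centre at the underside, z up
- ring_3: one of up to four alike dark steel weight rings (absent: None), 0.16 kg, flat on the worktop: outer diameter 60, bore 25, 14 thick, with a flat lug, 16 wide and as thick as the ring, that reaches along its own -x to 84 from the bore axis. Grip the lug across its 16 mm, about 62 from the bore axis. Origin: bore centre at the underside, z up
- ring_4: one of up to four alike dark steel weight rings (absent: None), 0.16 kg, flat on the worktop: outer diameter 60, bore 25, 14 thick, with a flat lug, 16 wide and as thick as the ring, that reaches along its own -x to 84 from the bore axis. Grip the lug across its 16 mm, about 62 from the bore axis. Origin: bore centre at the underside, z up
- clip: the R-clip, flat on the worktop: black grip block 40 (x) by 16 (y) by 14; from it a straight leg, diameter 6, along +x at y = 0, 7 above the underside, tip 98 from the origin, and beside it on the -y side a sprung bent leg in the same plane, up to 18 out. Grip the block across its 16 mm. Fed leg first into a hole, level, and pushed on along x. Origin: centre of the block's underside, z up. 0.08 kg
- clip_seat (a point): point on the straight leg's axis, 62 along x from the clip's origin, in the middle of the bent leg's arch, which fits round the spindle: on the spindle axis when the clip is home
- clip_leg (a joint): opening of the bent leg about the block end, rad: 0 closed; its flared end (x = 93, 15 from the straight leg) meets the spindle and it springs open about 0.1 while riding over, then snaps shut near 0. Spring about 1 N m/rad; pushing the clip on takes roughly 5 to 15 N
- gauge: gap gauge, upright in its stand: steel blade 30 wide (x), 5 thick (y), 72 long below the origin, tip tapered; shoulder plate 44 by 34, 6 thick, above the origin; handle 40 (x) by 16 (y) from 6 to 42 above it. Grip it across its 16 mm. Origin: centre of the shoulder's underside, z up. 0.12 kg. In the gap its x lies along the carrier's x (either way), shoulder on the stop: origin at z = 90
- gauge_tip (a point): lower end of the blade, 72 below the gauge's origin
- stand: the fixed gauge stand: an aluminium block 66 (x) by 46 (y) by 76 high with a slot 36 (x) by 10 (y), 74 deep, in the middle of its top. Origin: centre of its underside. With the gauge home its origin is 76 above the stand's origin and its x axis lies along the stand's x (either way round)
- beaker_c: bystander: a glass beaker 72 wide, 92 high, behind the work; origin at the centre of its underside
- tin_a: bystander: a lidded aluminium tin 62 wide, 38 high; origin at the centre of its underside
- crucible_a: bystander: a white crucible 45 wide, 37 high; origin at the centre of its underside
Things that resemble listed ones, but are neither listed nor needed, are in the scene too. Leave any green or pink look-alike of the clip alone.

How it is judged:
By the outcome, as a careful person would: the job done as asked, in the order asked, and still so for the second after the job is handed in, with the robot touching nothing.
Of ring_1, ring_2, ring_3, ring_4 only 2 to 4 are there at a start; the rules pass over those that are not, and their reading is None.
At some moment in a run one of ring_1, ring_2, ring_3, ring_4, clip may be knocked a few centimetres aside while the robot is not near it.
It also fails if it takes over 208 s, if anything falls off the work surface, if the arm or the gripper's body presses on something with over 40 N, if the wrist force passes 120 N, or if a joint passes its speed limit or range.

ROBOT

A 6-joint arm with a two-finger parallel gripper is mounted at the origin on a cart in front of the work surface, level with it; the furniture and walls round the work are solid. World frame = base frame: x ahead of the robot, y to its left, z up, the work surface at z = 0. Lengths are in m, angles in degrees, forces in N, time in s.
With the tool pointing down it reaches from about 0.25 to 0.775 m from the base axis. Payload 8.9 kg.
Tool frame: the origin (TCP) lies midway between the tips of the shut fingers; the grasp point (between the pads) lies behind it (arm.pinch_z is the z of the grasp point in the tool frame, in m); z points along the fingers, y is the line along which they close (so a half turn about z gives the same grasp; the last joint's range is limited). The gripper opens to 85 mm and grips with 20 to 120 N. Pads are 22 mm wide; open, the fingers measure 114 mm over their backs; the gripper's body (76 mm by 85 mm) begins 54 mm behind the grasp point. The pads swing forward as they close: fully open they stand 13 mm farther back than shut.
Start: joints at [-84.299, 16.656, -8.789, 64.555, 0, 82.019], TCP at [0.124, -0.51, 0.231] pointing down, gripper open.
Joint ranges: [-144.48, 144.48], [-52.06, 99.96], [-74.48, 78.29], [-112.23, 115.85], [-86.99, 84.42], [-180, 180]. Speed limits (degrees/s): [127.2, 127.2, 159.86, 180, 180, 180].

INTERFACE

Orientations are given as [roll, pitch, yaw] about the fixed x, y, z axes, in that order (R = Rz(yaw) Ry(pitch) Rx(roll)).
In Python, from rig import read_state, vision, workorder, arm gives the robot as it stands.
- The arm moves only by the tool jog_arm, never from a script. Its argument "plan" is a list of rows, each a list of 3 entries, a list of its own where there are three numbers: the shift along the tool's x, y, z normalised to -1 to 1, where 1 is 200 mm, then the turn, a rotation vector about the tool's x, y, z normalised to -1 to 1, where 1 is 2 pi rad, then the closure, from 0 (fully open) to 1 (shut). In form: [[[dx, dy, dz], [rx, ry, rz], hand], ...]. A call has 1 to 12 rows; each row is the pose to reach, as a shift and turn from the pose commanded when the call began, along the tool's axes at that moment, turning the shorter way round; what a row does not reach only later rows make up. A row lasts 1/8 s, in which the tool goes at most 62.5 mm and 10.7 degrees, less where a joint would pass 70% of its speed; a pose out of reach is approached as far as the arm can. A call with a number of a shift or a turn outside -1 to 1 is refused whole. A call with a gripper value outside its range is refused whole. The fingers move at their own pace and stop on an object; "newtons" is the grip in N (left out, the last holds). Time passes only in rows, so rows that repeat a pose let the fingers close. It gives the time, the measured TCP pose, the force, the opening and the grip force at its end, in the units of the state.
- read_state(): the state, without advancing time (a new reading comes with each control period).
- vision.camera(name): name is "scene" or "top" or "wrist"; returns (picture, depth): 384x512x3 uint8, red, green, blue; 384x512 float32, m along the optical axis (not along the pixel's ray), 0 where there is no reading.
- vision.get_calibration(name): a dict with "K" (3x3 intrinsics, pixels), "dist_coeffs" ([k1, k2, p1, p2, k3] as OpenCV has them; the pictures are not rectified), "R" (3x3) and "t" (3): a world point X has camera coordinates R X + t. Camera axes: x right, y down, z forward; pixel columns grow to the right and rows downward; lengths in m; the calibration is good to about 2 mm. A picture is of the moment at which its call begins: read the wrist's pose just before it. get_calibration takes no time and is no camera call; for the wrist camera it gives the pose at the moment of the call.
- workorder.finish_job(): hands the job in; it is judged then, once.
The state is a dict: "t": time; "qpos": joint angles; "joint_vel": joint speeds; "joint_torque": joint torques, N m; "position": TCP position; "orientation": TCP orientation; "force": force on the tool from outside, world axes, zero at the start; "ft_torque": the same for the moment, N m; "gripper_width": finger opening in m; "finger_force": force on a finger pad.
Only numpy, scipy, OpenCV 4.12 (cv2) and the standard library are available. Lean on these libraries where they do the work, as an engineer would, in place of code of your own. Each camera call takes 0.05 s, during which the arm holds its last target. There are 200 camera calls.

## Working session

There is one attempt and no reset: what is moved stays moved. The work goes in short steps, Python scripts to look and compute and a tool call to move; the robot and the scene stay as the last step left them, time stands still between calls to the robot, and variables do not carry over. Pictures are saved under pics/ and viewed, at most 14 in all, crops included, and the job is handed in when it is done.

Besides the shell and the picture viewer there is one more tool, called after "Emit:" by a JSON object that holds its "api" and its "payload", one argument or row to a line. jog_arm: Moves the arm, as the interface text tells. Scaled input: -1 to 1 covers 200 mm each way for a shift and 2 pi rad each way for a turn. Its arguments: {"type":"object","properties":{"plan":{"type":"array"},"newtons":{"type":"number"}},"required":["plan"]}

```bash
ls; mkdir -p pics; python3 - <<'E'
from rig import read_state, vision, workorder, arm
import cv2,numpy as np
print(read_state()); print(arm.pinch_z)
for n in("scene","top"):
    p,d=vision.camera(n); c=vision.get_calibration(n); print(n,c)
    np.savez(f"pics/{n}0.npz",p=p,d=d)
    cv2.imwrite(f"pics/{n}0.png",cv2.resize(p[:,:,::-1],(800,600),interpolation=cv2.INTER_CUBIC))
E
```

```text
pics
{'t': 0.0, 'qpos': array([-8.42978138e+01,  1.66880670e+01, -8.83064465e+00,  6.45549934e+01,
        1.76295219e-03,  8.20170142e+01]), 'joint_vel': array([ 0.03314628, -0.01647504, -0.04408914, -0.05137795,  0.07073505,
        0.00826924]), 'joint_torque': array([ 6.13848133e-04, -5.37142503e+01,  3.31373405e+01,  1.54364062e-02,
       -3.24019056e-04, -4.46467876e-07]), 'position': array([ 0.124163  , -0.50965992,  0.23074288]), 'orientation': array([-1.79927254e+02, -1.19819530e-02,  1.36851632e+01]), 'force': array([-1.20914394, -0.59022629,  0.20023749]), 'ft_torque': array([-0.06456073, -0.03274139,  0.02038321]), 'finger_force': 0.0, 'gripper_width': 0.08556606016226297}
-0.0187
scene {'K': array([[430.41377877,   0.        , 255.70316834],
       [  0.        , 430.41377877, 188.77339531],
       [  0.        ,   0.        ,   1.        ]]), 'dist_coeffs': array([0.00608835, 0.        , 0.        , 0.        , 0.        ]), 'R': array([[ 0.88263742, -0.46994721,  0.01004032],
       [-0.33958701, -0.65227765, -0.6776537 ],
       [ 0.32501054,  0.59471295, -0.73531263]]), 't': array([-0.51475729,  0.25490609,  0.92584047])}
top {'K': array([[381.35159998,   0.        , 250.7334772 ],
       [  0.        , 381.35159998, 193.64402089],
       [  0.        ,   0.        ,   1.        ]]), 'dist_coeffs': array([-0.03451061,  0.        ,  0.        ,  0.        ,  0.        ]), 'R': array([[ 0.01265184, -0.99986845,  0.01014909],
       [-0.99313425, -0.0137458 , -0.11616975],
       [ 0.11629398, -0.00860965, -0.99317752]]), 't': array([-0.01215962,  0.58605054,  1.22732522])}
```

View pics/scene0.png

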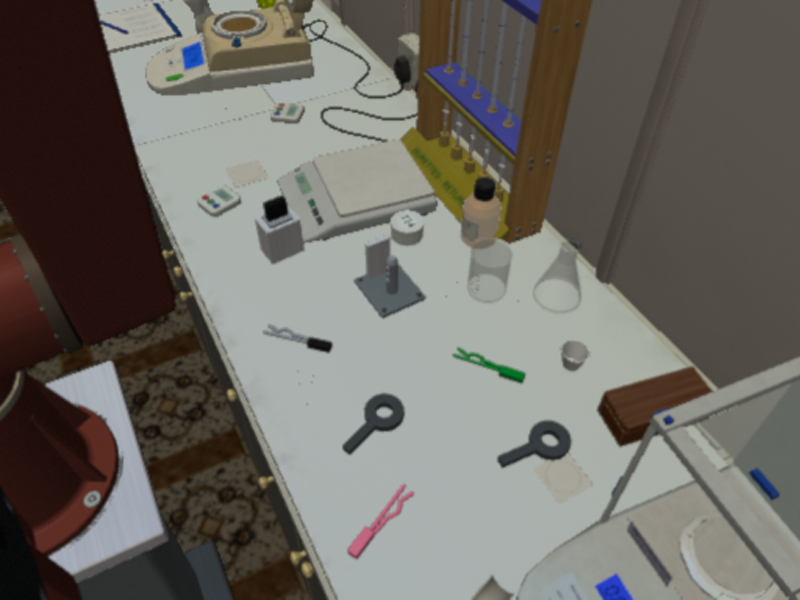

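View pics/top0.png

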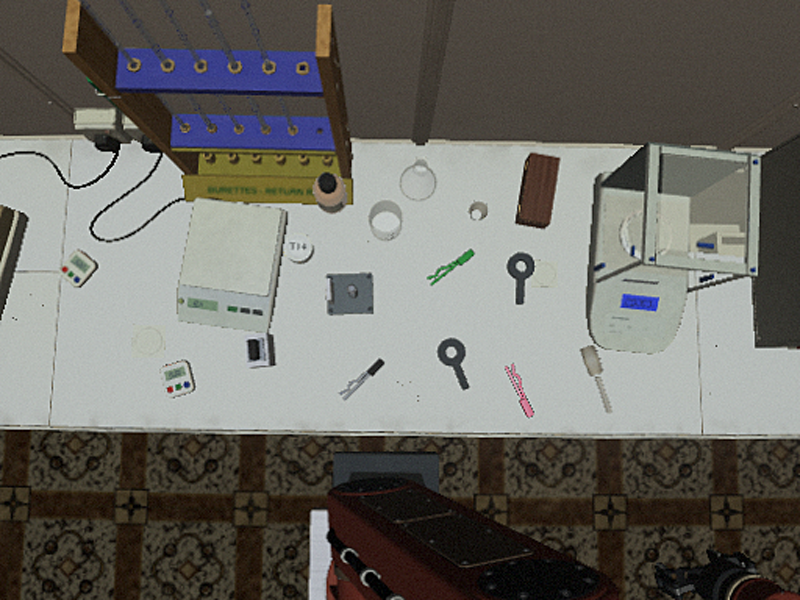

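The top view (800x600) shows two rings: bores at (452,350) and (520,265), with their lugs pointing down the image. The black clip's block is at (375,367); its look-alikes are green (455,265) and pink (520,390), which I'll leave alone. The carrier is at (350,293) with the stop to its left, and the gauge and stand are at (258,350). The burette rack, timers and brush are only clutter.

```bash
cat > h.py <<'E'
from rig import read_state, vision, workorder, arm
import cv2, numpy as np
from scipy.spatial.transform import Rotation as Ro
def unproj(px, z, c):
    """raw pixels (N,2) -> world xy on plane z"""
    u=cv2.undistortPoints(np.asarray(px,float).reshape(-1,1,2),c["K"],c["dist_coeffs"])[:,0]
    r=np.c_[u,np.ones(len(u))]@c["R"]; o=-c["R"].T@c["t"]
    return o+r*((np.asarray(z)-o[2])/r[:,2])[:,None]
def cloud(d,c):
    v,u=np.indices(d.shape); px=np.c_[u.ravel(),v.ravel()].astype(float)
    n=cv2.undistortPoints(px.reshape(-1,1,2),c["K"],c["dist_coeffs"])[:,0]
    X=(np.c_[n,np.ones(len(n))]*d.reshape(-1,1)-c["t"])@c["R"]
    return X.reshape(d.shape+(3,))
def rings(p,c,X):
    """bore centre and lug direction of every dark ring lying on the top"""
    m=((p.max(2)<75)&(np.abs(X[...,2]-.012)<.012)).astype(np.uint8)
    cs,hi=cv2.findContours(m,cv2.RETR_CCOMP,cv2.CHAIN_APPROX_NONE); out=[]
    for i,k in enumerate(cs):
        if hi[0][i][3]<0:continue
        w=unproj(k[:,0],.014,c)[:,:2]
        (a,b),r=cv2.minEnclosingCircle(w.astype(np.float32)*1000)
        if not 9<r<17: continue
        o=unproj(cs[hi[0][i][3]][:,0],.014,c)[:,:2]
        bc=np.array([a,b])/1000; q=o-bc; f=np.linalg.norm(q,axis=1); l=q[f>.04].mean(0) if (f>.04).any() else q[0]*0
        (a2,b2),r2=cv2.minEnclosingCircle((o[f<.034]*1000).astype(np.float32))
        out.append((bc.round(4),np.round([a2/1000,b2/1000,r2/1000],4),round(r,1),np.degrees(np.arctan2(l[1],l[0])).round(1),(f.max()*1000).round(1)))
    return out
def go(x,y,z,yaw,tilt=None):
    """row numbers (shift, turn) from the present pose to tool-down TCP x,y,z,yaw"""
    s=read_state(); R0=Ro.from_euler("xyz",s["orientation"],degrees=True)
    R1=Ro.from_euler("xyz",[180,0,yaw],degrees=True)
    d=R0.inv().apply(np.array([x,y,z])-s["position"])/.2
    print("shift",d.round(4),"turn",((R0.inv()*R1).as_rotvec()/2/np.pi).round(4),"q6",s["qpos"][5].round(0),"pos",s["position"].round(4),s["orientation"].round(2))
E
python3 - <<'E'
from h import *
for n in("top","scene"):
    D=np.load(f"pics/{n}0.npz");p,d=D["p"],D["d"];c=vision.get_calibration(n);X=cloud(d,c)
    print(n,*rings(p,c,X),sep="\n ")
    hsv=cv2.cvtColor(p,cv2.COLOR_RGB2HSV)
    W=X[...,:2];Z=X[...,2]
    if n=="top": s0=np.array
    def rep(nm,m):
        q=W[m]; 
        if len(q)<5: print(nm,len(q));return
        r=cv2.minAreaRect((q*1000).astype(np.float32)); print(nm,len(q),q.mean(0).round(4),[np.round(v,1) for v in r],"z",np.percentile(Z[m],[5,50,95]).round(4))
    def near(x,y,r): return np.hypot(W[...,0]-x,W[...,1]-y)<r
    P=[unproj([[u/1.5625,v/1.5625]],.02,vision.get_calibration("top"))[0] for u,v in((350,292),(258,350),(378,363),(300,248),(385,222),(478,212))]
    print(np.round(P,3).tolist())
    k=near(*P[0][:2],.08)
    rep("plate",k&(Z>.006)&(Z<.016)); rep("stop",k&(Z>.08)&(Z<.1)); rep("spindle",k&near(*P[0][:2],.035)&(Z>.05)&(Z<.095))
    k=near(*P[1][:2],.06); rep("stand",k&(Z>.07)&(Z<.08)); rep("handle",k&(Z>.1)); rep("shoulder",k&(Z>.079)&(Z<.086))
    k=near(*P[2][:2],.04); rep("clipblock",k&(p.max(2)<60)&(Z<.03))
E
```

```text
top
 (array([ 0.4852, -0.1313]), array([ 0.484 , -0.1326,  0.0291]), 17.0, np.float64(-157.5), np.float64(82.5))
 (array([ 0.6716, -0.2832]), array([ 0.6698, -0.2838,  0.0319]), 16.8, np.float64(176.6), np.float64(80.9))
[[0.609, 0.085, 0.02], [0.483, 0.278, 0.02], [0.459, 0.023, 0.02], [0.704, 0.196, 0.02], [0.764, 0.012, 0.02], [0.79, -0.191, 0.02]]
plate 504 [0.6079 0.0848] [array([609. ,  87.7]), array([86.2, 97.8]), np.float64(1.5)] z [0.0063 0.0089 0.013 ]
stop 74 [0.6085 0.1123] [array([607.6, 102.2]), array([42.2, 60.3]), np.float64(0.6)] z [0.0819 0.0871 0.0911]
spindle 33 [0.6084 0.0798] [array([609.2,  80.1]), array([16.8, 16.2]), np.float64(1.1)] z [0.0775 0.0831 0.0886]
stand 181 [0.4813 0.2699] [array([481.9, 271.8]), array([66.1, 46.8]), np.float64(6.6)] z [0.0711 0.0748 0.0785]
handle 78 [0.4822 0.2703] [array([482. , 271.6]), array([37.9, 17.2]), np.float64(6.3)] z [0.1053 0.115  0.1188]
shoulder 46 [0.4794 0.2641] [array([480.6, 270.7]), array([33.6, 44.6]), np.float64(87.2)] z [0.0795 0.0812 0.0847]
clipblock 47 [0.4514 0.0293] [array([451.5,  29.4]), array([11.8, 
[... 507 characters left out ...]
0.0098 0.0129]
stop 118 [0.6054 0.109 ] [array([607.9,  99.8]), array([43.4, 64.2]), np.float64(6.1)] z [0.0818 0.0872 0.0912]
spindle 110 [0.6064 0.0778] [array([607.8,  93.3]), array([18.7, 53.6]), np.float64(1.6)] z [0.0525 0.0728 0.0883]
stand 173 [0.4769 0.2592] [array([480.5, 269. ]), array([67.3, 50.5]), np.float64(5.7)] z [0.0717 0.0757 0.079 ]
handle 127 [0.4791 0.2648] [array([480.7, 268. ]), array([41. , 19.5]), np.float64(9.8)] z [0.1014 0.114  0.1198]
shoulder 73 [0.4776 0.2599] [array([479.4, 267.6]), array([42.4, 35.4]), np.float64(7.6)] z [0.0798 0.0818 0.0852]
clipblock 87 [0.4491 0.0236] [array([449.1,  25.6]), array([13.3, 37.6]), np.float64(48.7)] z [0.005  0.0126 0.0161]
```

```bash
python3 - <<'E'
from h import *
go(.40,-.15,.25,22.5)
c=vision.get_calibration("wrist");s=read_state();R=Ro.from_euler("xyz",s["orientation"],degrees=True)
o=-c["R"].T@c["t"]; print("cam in tool",R.inv().apply(o-s["position"]).round(4),(R.inv().apply(c["R"])).round(3),c["K"].round(0).tolist())
E
```

```text
shift [ 1.7655 -1.4214 -0.0941] turn [-0.0002 -0.     -0.0245] q6 82.0 pos [ 0.1242 -0.5097  0.2308] [-1.7993e+02 -1.0000e-02  1.3680e+01]
cam in tool [ 0.0792  0.0004 -0.142 ] [[ 0.001  1.    -0.   ]
 [-0.95   0.    -0.311]
 [-0.311  0.     0.95 ]] [[264.0, 0.0, 252.0], [0.0, 264.0, 190.0], [0.0, 0.0, 1.0]]
```

Emit:
{"api": "jog_arm", "payload": {
  "plan": [
    [[0.88, -0.71, -0.05], [0, 0, -0.012], 0],
    [[0.88, -0.71, -0.05], [0, 0, -0.012], 0],
    [[0.88, -0.71, -0.05], [0, 0, -0.012], 0],
    [[0.88, -0.71, -0.05], [0, 0, -0.012], 0]
  ],
  "newtons": 60
}}

```text
t: 0.6
position: [0.2625, -0.3281, 0.2413]
orientation: [-180.0, -0.0, 18.1]
force: [0.1, -0.5, 0.7]
gripper_width: 0.0856
finger_force: 0.0
```

```bash
python3 -c "
from h import *
go(.40,-.15,.25,22.5)"
```

```text
shift [ 0.9297 -0.6335 -0.043 ] turn [-0.0001 -0.     -0.0123] q6 101.0 pos [ 0.2625 -0.3281  0.2413] [-1.7997e+02 -1.0000e-02  1.8070e+01]
```

Emit:
{"api": "jog_arm", "payload": {
  "plan": [
    [[0.93, -0.63, -0.043], [0, 0, -0.0123], 0],
    [[0.93, -0.63, -0.043], [0, 0, -0.0123], 0],
    [[0.93, -0.63, -0.043], [0, 0, -0.0123], 0],
    [[0.93, -0.63, -0.043], [0, 0, -0.0123], 0],
    [[0.93, -0.63, -0.043], [0, 0, -0.0123], 0],
    [[0.93, -0.63, -0.043], [0, 0, -0.0123], 0]
  ]
}}

```text
t: 1.35
position: [0.3992, -0.1533, 0.2497]
orientation: [-180.0, 0.0, 22.5]
force: [0.3, 0.3, -0.0]
gripper_width: 0.0857
finger_force: 0.0
```

```bash
cat >> h.py <<'E'
def wrist(name=None):
    c=vision.get_calibration("wrist"); p,d=vision.camera("wrist")
    if name: cv2.imwrite(f"pics/{name}.png",cv2.cvtColor(p,cv2.COLOR_RGB2BGR)); np.savez(f"pics/{name}.npz",p=p,d=d,**c)
    return p,d,c
E
python3 - <<'E'
from h import *
p,d,c=wrist("w1"); print(*rings(p,c,cloud(d,c)))
go(.40,-.15,.25,22.5)
E
```

```text
(array([ 0.4843, -0.1348]), array([ 0.4825, -0.1358,  0.0309]), 13.8, np.float64(-157.7), np.float64(81.5))
shift [ 0.0115 -0.0152 -0.0014] turn [-0.      0.0001 -0.0003] q6 127.0 pos [ 0.399  -0.1537  0.2497] [-1.7999e+02  3.0000e-02  2.2390e+01]
```

View pics/w1.png

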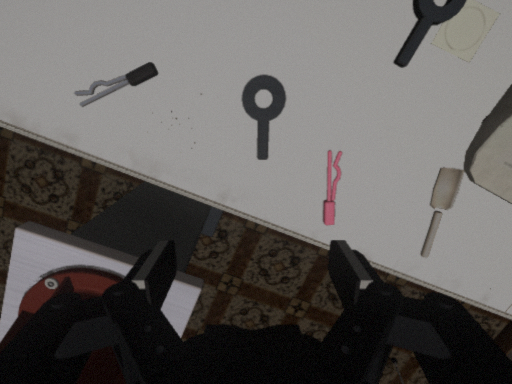

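```bash
python3 -c "
from h import *
go(.4266,-.1585,.10,22.3)
go(.4266,-.1585,.003,22.3)"
```

```text
shift [0.1186 0.0749 0.7485] turn [-0.      0.0001  0.0003] q6 127.0 pos [ 0.399  -0.1537  0.2497] [-1.7999e+02  3.0000e-02  2.2390e+01]
shift [0.1189 0.0751 1.2335] turn [-0.      0.0001  0.0003] q6 127.0 pos [ 0.399  -0.1537  0.2497] [-1.7999e+02  3.0000e-02  2.2390e+01]
```

Emit:
{"api": "jog_arm", "payload": {
  "plan": [
    [[0.119, 0.075, 0.75], [0, 0, 0], 0.5],
    [[0.119, 0.075, 0.75], [0, 0, 0], 0.5],
    [[0.119, 0.075, 0.75], [0, 0, 0], 0.5],
    [[0.119, 0.075, 0.75], [0, 0, 0], 0.5],
    [[0.119, 0.075, 0.75], [0, 0, 0], 0.5]
  ]
}}

```text
t: 2.02
position: [0.4274, -0.1589, 0.101]
orientation: [179.9, -0.0, 22.4]
force: [0.5, -0.2, 0.7]
gripper_width: 0.0427
finger_force: 0.0
```

```bash
python3 - <<'E'
from h import *
p,d,c=wrist("w2"); print(*rings(p,c,cloud(d,c)))
go(.4266,-.1585,.003,22.3)
E
```

```text
(array([ 0.485 , -0.1349]), array([ 0.483 , -0.1361,  0.0313]), 12.9, np.float64(-158.0), np.float64(82.6))
shift [-0.0054 -0.005   0.4916] turn [ 0.0003 -0.0002  0.0002] q6 128.0 pos [ 0.4278 -0.1589  0.1013] [ 1.799e+02 -7.000e-02  2.238e+01]
```

View pics/w2.png

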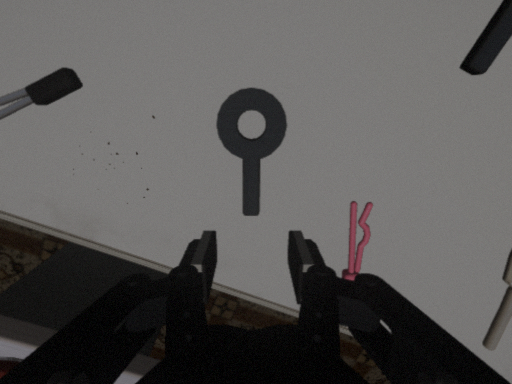

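The ring's bore is at (252,124) and its lug end at (251,213), centred between the fingers, and the pink look-alike at (360,240) is clear of them. Descending and gripping.

Emit:
{"api": "jog_arm", "payload": {
  "plan": [
    [[-0.005, -0.005, 0.3], [0, 0, 0], 0.5],
    [[-0.005, -0.005, 0.49], [0, 0, 0], 0.5],
    [[-0.005, -0.005, 0.49], [0, 0, 0], 0.5],
    [[-0.005, -0.005, 0.49], [0, 0, 0], 0.5],
    [[-0.005, -0.005, 0.49], [0, 0, 0], 1],
    [[-0.005, -0.005, 0.49], [0, 0, 0], 1],
    [[-0.005, -0.005, 0.49], [0, 0, 0], 1],
    [[-0.005, -0.005, 0.49], [0, 0, 0], 1]
  ],
  "newtons": 80
}}

```text
t: 3.08
position: [0.4271, -0.1581, 0.0036]
orientation: [179.9, -0.1, 22.4]
force: [-2.9, 1.7, 14.7]
gripper_width: 0.0135
finger_force: 78.4
```

Emit:
{"api": "jog_arm", "payload": {
  "plan": [
    [[0, 0, -0.3], [0, 0, 0], 1],
    [[0, 0, -0.6], [0, 0, 0], 1],
    [[0, 0, -0.75], [0, 0, 0], 1],
    [[0, 0, -0.75], [0, 0, 0], 1],
    [[0, 0, -0.75], [0, 0, 0], 1]
  ]
}}

```text
t: 3.7
position: [0.4254, -0.1571, 0.1513]
orientation: [-180.0, 0.0, 22.4]
force: [-0.5, 0.5, -3.4]
gripper_width: 0.0132
finger_force: 79.4
```

```bash
python3 - <<'E'
from h import *
p,d,c=wrist("w3"); s=read_state();print(s["gripper_width"],s["force"])
# bore centre in the tool frame from held ring: blob fit at plane through depth
X=cloud(d,c); R=Ro.from_euler("xyz",s["orientation"],degrees=True)
T=R.inv().apply((X-s["position"]).reshape(-1,3)).reshape(X.shape)
r=d[:300,100:420]; print("z tool around ring", np.percentile(T[...,2][(p.max(2)<75)&(T[...,0]>.03)&(T[...,0]<.1)&(abs(T[...,1])<.035)],[5,50,95]))
go(.608,.018,.21,90)
E
```

```text
0.013130695020629534 [ 0.13762016  0.89931414 -2.09433815]
z tool around ring [-0.01096632 -0.00970611 -0.00833678]
shift [ 1.1788 -0.46   -0.2966] turn [-0.0003  0.     -0.1877] q6 128.0 pos [ 0.4251 -0.157   0.1508] [-1.7991e+02  7.0000e-02  2.2430e+01]
```

View pics/w3.png

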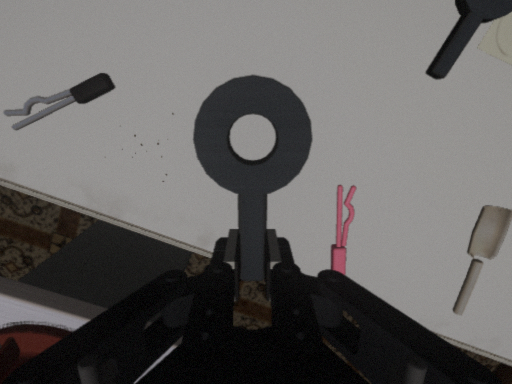

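The ring is held, its bore at (252,137). Next I'll move beside the carrier and measure the spindle with the wrist camera.

```bash
cat >> h.py <<'E'
def bore(p,d,c,pos,ori):
    """bore centre of the held ring, tool frame, and lug side angle"""
    R=Ro.from_euler("xyz",ori,degrees=True); T=R.inv().apply((cloud(d,c)-pos).reshape(-1,3)).reshape(d.shape+(3,))
    m=((T[...,2]<.02)&(T[...,0]>.02)&(T[...,0]<.11)&(d>0)&(abs(T[...,1])<.05)).astype(np.uint8)
    zt=np.median(T[...,2][m>0]); cs,hi=cv2.findContours(m,cv2.RETR_CCOMP,cv2.CHAIN_APPROX_NONE)
    n=cv2.undistortPoints(np.zeros((1,1,2)),c["K"],c["dist_coeffs"]) 
    def toolpl(k):
        u=cv2.undistortPoints(k.reshape(-1,1,2).astype(float),c["K"],c["dist_coeffs"])[:,0]
        r=R.inv().apply(np.c_[u,np.ones(len(u))]@c["R"]); o=R.inv().apply(-c["R"].T@c["t"]-pos)
        return o+r*((zt-o[2])/r[:,2])[:,None]
    for i,k in enumerate(cs):
        if hi[0][i][3]<0 or len(k)<40: continue
        e=cv2.fitEllipse(toolpl(k)[:,:2].astype(np.float32)*1000); f=toolpl(cs[hi[0][i][3]])[:,:2]*1000
        f=f[f[:,0]>45]; g=cv2.minEnclosingCircle(f.astype(np.float32))
        print("bore tool mm",np.round(e[0],1),np.round(e[1],1),"outer",np.round(g[0],1),round(g[1],1),"z top",round(zt*1000,1))
E
python3 - <<'E'
from h import *
D=np.load("pics/w3.npz");s=read_state();bore(D["p"],D["d"],D,s["position"],s["orientation"])
go(.608,-.08,.30,90)
E
```

```text
bore tool mm [63.5  0.6] [23.  23.3] outer [62.4  0.9] 29.6 z top -9.7
shift [ 0.9912 -0.0078 -0.7471] turn [-0.0003  0.     -0.1877] q6 128.0 pos [ 0.4251 -0.157   0.1508] [-1.7991e+02  7.0000e-02  2.2430e+01]
```

Emit:
{"api": "jog_arm", "payload": {
  "plan": [
    [[0.99, -0.008, -0.747], [0, 0, -0.1877], 1],
    [[0.99, -0.008, -0.747], [0, 0, -0.1877], 1],
    [[0.99, -0.008, -0.747], [0, 0, -0.1877], 1],
    [[0.99, -0.008, -0.747], [0, 0, -0.1877], 1],
    [[0.99, -0.008, -0.747], [0, 0, -0.1877], 1],
    [[0.99, -0.008, -0.747], [0, 0, -0.1877], 1],
    [[0.99, -0.008, -0.747], [0, 0, -0.1877], 1],
    [[0.99, -0.008, -0.747], [0, 0, -0.1877], 1],
    [[0.99, -0.008, -0.747], [0, 0, -0.1877], 1],
    [[0.99, -0.008, -0.747], [0, 0, -0.1877], 1]
  ]
}}

```text
t: 5.0
position: [0.6083, -0.0804, 0.3009]
orientation: [-180.0, -0.0, 90.0]
force: [-0.0, 1.1, -3.2]
gripper_width: 0.0134
finger_force: 79.4
```

```bash
python3 - <<'E'
from h import *
s=read_state();p,d,c=wrist("w4");bore(p,d,c,s["position"],s["orientation"])
X=cloud(d,c);W=X[...,:2];Z=X[...,2]
print(s["position"],s["orientation"])
def rep(nm,m):
    q=(W[m]*1000).astype(np.float32); print(nm,len(q),q.mean(0),[np.round(v,1) for v in cv2.minAreaRect(q)])
k=(abs(W[...,0]-.608)<.09)&(abs(W[...,1]-.085)<.09)
rep("spin",k&(Z>.084)&(Z<.095)&(W[...,1]<.1)); rep("stoptop",k&(Z>.086)&(Z<.097)&(W[...,1]>.105)); rep("plate",k&(Z>.007)&(Z<.015))
E
```

```text
bore tool mm [63.4 -0.5] [23.  23.3] outer [62.3 -0.2] 29.6 z top -9.2
[ 0.60828876 -0.08042259  0.30091405] [-1.79967364e+02 -9.13590229e-03  8.99518876e+01]
spin 148 [607.7883   76.59731] [array([607.9,  77.1]), array([14.4, 14.5]), np.float64(69.2)]
stoptop 0 [nan nan] [array([0., 0.]), array([0., 0.]), np.float64(0.0)]
plate 3854 [608.2886   83.56068] [array([608.1,  85. ]), array([ 88.8, 100.3]), np.float64(3.0)]<stdin>:6: RuntimeWarning: Mean of empty slice.
  ret = um.true_divide(
```

View pics/w4.png

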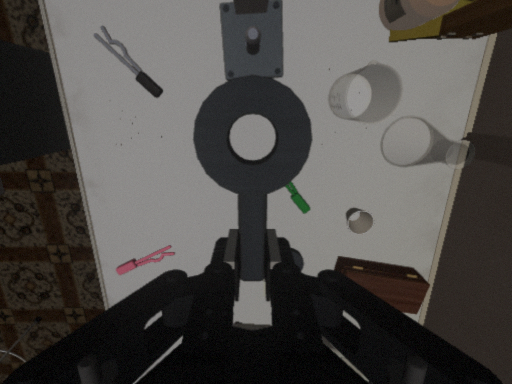

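The spindle tip is at (253,36) in the wrist image, which I place at (0.6078, 0.077). I'll hover just above it and check through the bore.

Emit:
{"api": "jog_arm", "payload": {
  "plan": [
    [[0.47, 0, 0.5], [0, 0, 0], 1],
    [[0.47, 0, 0.5], [0, 0, 0], 1],
    [[0.47, 0, 0.95], [0, 0, 0], 1],
    [[0.47, 0, 0.95], [0, 0, 0], 1],
    [[0.47, 0, 0.95], [0, 0, 0], 1],
    [[0.47, 0, 0.95], [0, 0, 0], 1],
    [[0.47, 0, 0.95], [0, 0, 0], 1]
  ]
}}

```text
t: 5.92
position: [0.6099, 0.0132, 0.1135]
orientation: [179.8, 0.0, 90.0]
force: [-1.2, 0.4, -1.7]
gripper_width: 0.0136
finger_force: 79.3
```

```bash
python3 - <<'E'
from h import *
s=read_state();p,d,c=wrist("w5");bore(p,d,c,s["position"],s["orientation"])
X=cloud(d,c);Z=X[...,2];m=(Z>.08)&(Z<.094)&(abs(X[...,0]-.608)<.012)&(abs(X[...,1]-.077)<.012);print(m.sum(),X[m].mean(0))
cv2.imwrite("pics/w5c.png",cv2.convertScaleAbs(cv2.resize(p[60:260,130:380,::-1],None,fx=3,fy=3,interpolation=cv2.INTER_CUBIC),alpha=1.8))
go(.6078,.0138,.014,90)
E
```

```text
bore tool mm [63.4 -0.5] [23.  23.3] outer [62.2 -0.2] 29.6 z top -9.2
693 [0.60832328 0.07767337 0.08525267]
shift [ 0.0032 -0.011   0.4962] turn [ 0.0005  0.0001 -0.0001] q6 84.0 pos [0.6097 0.0132 0.1132] [1.7982e+02 2.0000e-02 8.9980e+01]
```

View pics/w5c.png

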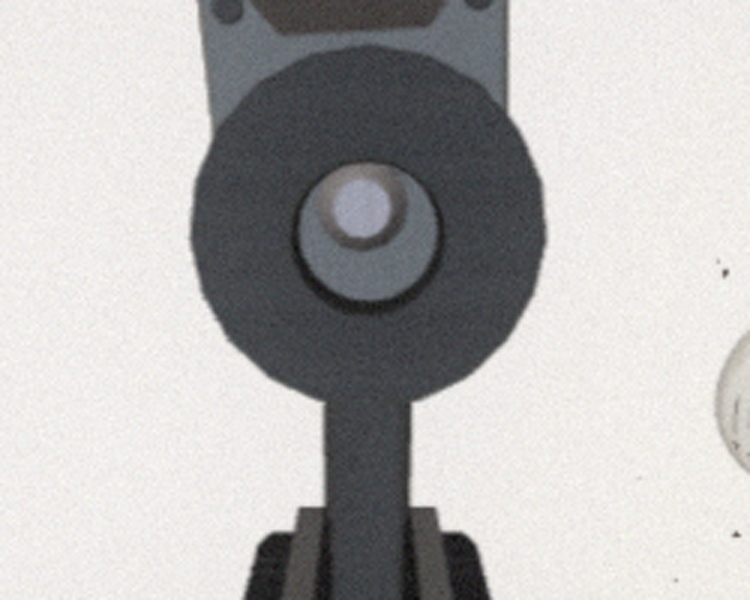

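Emit:
{"api": "jog_arm", "payload": {
  "plan": [
    [[0.006, -0.006, 0.1], [0, 0, 0], 1],
    [[0.006, -0.006, 0.15], [0, 0, 0], 1],
    [[0.006, -0.006, 0.15], [0, 0, 0], 1],
    [[0.006, -0.006, 0.15], [0, 0, 0], 1],
    [[0.006, -0.006, 0.15], [0, 0, 0], 1]
  ]
}}

```text
t: 6.6
position: [0.6077, 0.0148, 0.082]
orientation: [179.9, 0.0, 90.0]
force: [-0.9, 0.5, -1.9]
gripper_width: 0.0136
finger_force: 79.3
```

```bash
python3 - <<'E'
from h import *
s=read_state();p,d,c=wrist();bore(p,d,c,s["position"],s["orientation"]);print(s["force"])
X=cloud(d,c);Z=X[...,2];m=(Z>.07)&(Z<.089)&(abs(X[...,0]-.608)<.012)&(abs(X[...,1]-.077)<.012)&(np.hypot(X[...,0]-.6083,X[...,1]-.0777)<.011);print(m.sum(),X[m].mean(0))
go(.6083,.0145,.014,90)
E
```

```text
bore tool mm [63.3 -0.5] [23.  23.4] outer [62.3 -0.2] 29.7 z top -8.8
[-0.85790642  0.5223266  -1.8623945 ]
1091 [0.60834433 0.0783306  0.08480105]
shift [-0.0013  0.0034  0.3393] turn [0.0001 0.     0.    ] q6 84.0 pos [0.6076 0.0148 0.0819] [179.95   0.    90.  ]
```

Emit:
{"api": "jog_arm", "payload": {
  "plan": [
    [[-0.001, 0.004, 0.1], [0, 0, 0], 1],
    [[-0.001, 0.004, 0.2], [0, 0, 0], 1],
    [[-0.001, 0.004, 0.3], [0, 0, 0], 1],
    [[-0.001, 0.004, 0.32], [0, 0, 0], 1],
    [[-0.001, 0.004, 0.32], [0, 0, 0], 1],
    [[-0.001, 0.004, 0.32], [0, 0, 0], 1]
  ]
}}

```text
t: 7.4
position: [0.6087, 0.0145, 0.0183]
orientation: [179.9, 0.0, 90.0]
force: [-0.6, 0.6, -1.0]
gripper_width: 0.0131
finger_force: 79.3
```

Emit:
{"api": "jog_arm", "payload": {
  "plan": [
    [[0, 0, 0.012], [0, 0, 0], 1],
    [[0, 0, 0.02], [0, 0, 0], 1],
    [[0, 0, 0.02], [0, 0, 0], 0.65],
    [[0, 0, 0.02], [0, 0, 0], 0.6],
    [[0, 0, 0.02], [0, 0, 0], 0.6]
  ]
}}

```text
t: 8.02
position: [0.608, 0.0146, 0.0134]
orientation: [180.0, -0.0, 90.0]
force: [0.0, 1.0, 0.1]
gripper_width: 0.0343
finger_force: 0.0
```

Emit:
{"api": "jog_arm", "payload": {
  "plan": [
    [[0, 0, -0.2], [0, 0, 0], 0.6],
    [[0, 0, -0.5], [0, 0, 0], 0.6],
    [[0, 0, -0.8], [0, 0, 0], 0.6],
    [[0, 0, -0.9], [0, 0, 0], 0.6],
    [[0, 0, -0.9], [0, 0, 0], 0.6]
  ]
}}

```text
t: 8.65
position: [0.6091, 0.0145, 0.1951]
orientation: [179.8, 0.0, 90.0]
force: [0.5, 1.1, 0.5]
gripper_width: 0.0341
finger_force: 0.0
```

```bash
python3 - <<'E'
from h import *
p,d,c=wrist("w6"); X=cloud(d,c);Z=X[...,2]; W=X[...,:2]
def rep(nm,m):
    q=(W[m]*1000).astype(np.float32)
    if len(q)>4: print(nm,len(q),q.mean(0),[np.round(v,1) for v in cv2.minAreaRect(q)],np.median(Z[m]))
k=(abs(W[...,0]-.608)<.09)&(abs(W[...,1]-.085)<.09)
rep("spin",k&(Z>.084)&(Z<.095)&(W[...,1]<.1)); rep("stoptop",k&(Z>.084)&(Z<.1)&(W[...,1]>.105)); rep("plate",k&(Z>.007)&(Z<.015));rep("ring",k&(Z>.019)&(Z<.03)&(W[...,1]>.03))
t,dt=vision.camera("top");ct=vision.get_calibration("top");print(rings(t,ct,cloud(dt,ct)))
go(.52,-.27,.22,-4)
E
```

```text
spin 223 [608.1289   77.35026] [array([608.2,  77.1]), array([14.2, 15.3]), np.float64(32.1)] 0.08706027600976776
stoptop 700 [605.98376  124.230156] [array([605.9, 124.2]), array([44. , 10.9]), np.float64(3.0)] 0.089138874359128
plate 3564 [609.61786   89.599625] [array([632. , 104.3]), array([138.6, 135. ]), np.float64(3.3)] 0.009500901306837365
ring 2012 [609.2114   76.89082] [array([624.1, 113.8]), array([168. ,  70.1]), np.float64(58.5)] 0.02342104450694165
[]
shift [-1.4233 -0.4375 -0.1382] turn [-2.000e-04  1.000e-04  2.611e-01] q6 84.0 pos [0.6074 0.0147 0.1923] [-1.7993e+02 -1.0000e-02  9.0000e+01]
```

View pics/w6.png

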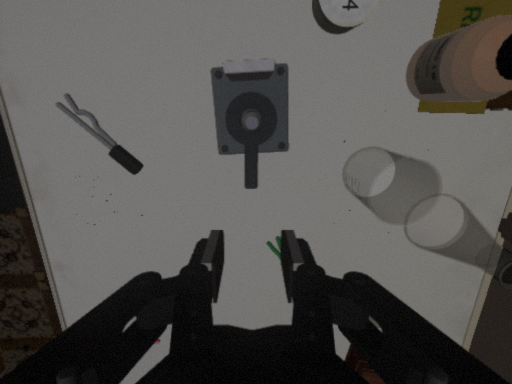

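Ring 1 lies flat on the carrier at (252,118), lug toward -y. Carrier yaw is about 3°. On to ring 2.

Emit:
{"api": "jog_arm", "payload": {
  "plan": [
    [[-0.75, -0.22, -0.14], [0, 0, 0.13], 0.5],
    [[-0.75, -0.22, -0.14], [0, 0, 0.13], 0.5],
    [[-0.75, -0.22, -0.14], [0, 0, 0.13], 0.5],
    [[-0.75, -0.22, -0.14], [0, 0, 0.13], 0.5],
    [[-0.75, -0.22, -0.14], [0, 0, 0.13], 0.5],
    [[-0.75, -0.22, -0.14], [0, 0, 0.13], 0.5]
  ]
}}

```text
t: 9.5
position: [0.5632, -0.1353, 0.2196]
orientation: [-179.9, 0.1, 43.2]
force: [-0.1, 1.2, -1.0]
gripper_width: 0.0427
finger_force: 0.0
```

```bash
python3 -c "
from h import *
go(.53,-.27,.22,-4)"
```

```text
shift [-0.5823  0.3772 -0.002 ] turn [-0.0003  0.0003  0.1312] q6 116.0 pos [ 0.5632 -0.1353  0.2196] [-1.7986e+02  7.0000e-02  4.3220e+01]
```

Emit:
{"api": "jog_arm", "payload": {
  "plan": [
    [[-0.58, 0.377, 0], [0, 0, 0.131], 0.5],
    [[-0.58, 0.377, 0], [0, 0, 0.131], 0.5],
    [[-0.58, 0.377, 0], [0, 0, 0.131], 0.5],
    [[-0.58, 0.377, 0], [0, 0, 0.131], 0.5],
    [[-0.58, 0.377, 0], [0, 0, 0.131], 0.5],
    [[-0.58, 0.377, 0], [0, 0, 0.131], 0.5],
    [[-0.58, 0.377, 0], [0, 0, 0.131], 0.5]
  ]
}}

```text
t: 10.38
position: [0.5309, -0.2695, 0.2208]
orientation: [-180.0, 0.0, -3.8]
force: [0.4, -0.1, 0.8]
gripper_width: 0.0427
finger_force: 0.0
```

```bash
python3 - <<'E'
from h import *
p,d,c=wrist("w7"); r=rings(p,c,cloud(d,c));print(r)
for q in r:
    b=q[0];a=np.radians(q[3]);g=b+.0625*np.array([np.cos(a),np.sin(a)]);go(*g,.08,q[3]+180)
E
```

```text
[(array([ 0.6718, -0.2874]), array([ 0.6706, -0.2879,  0.0327]), 13.6, np.float64(177.4), np.float64(81.2))]
shift [0.3966 0.0491 0.7044] turn [-0.      0.0001 -0.0034] q6 150.0 pos [ 0.531  -0.2695  0.2209] [-1.7998e+02  3.0000e-02 -3.8300e+00]
```

Emit:
{"api": "jog_arm", "payload": {
  "plan": [
    [[0.395, 0.049, 0.7], [0, 0, -0.003], 0.5],
    [[0.395, 0.049, 0.7], [0, 0, -0.003], 0.5],
    [[0.395, 0.049, 0.7], [0, 0, -0.003], 0.5],
    [[0.395, 0.049, 0.7], [0, 0, -0.003], 0.5],
    [[0.395, 0.049, 0.7], [0, 0, -0.003], 0.5]
  ]
}}

```text
t: 11.05
position: [0.6092, -0.2851, 0.0825]
orientation: [180.0, -0.0, -2.8]
force: [1.3, -0.3, -0.1]
gripper_width: 0.0426
finger_force: 0.0
```

```bash
python3 - <<'E'
from h import *
p,d,c=wrist(); r=rings(p,c,cloud(d,c));print(r)
for q in r:
    b=q[0];a=np.radians(q[3]);g=b+.0625*np.array([np.cos(a),np.sin(a)]);go(*g,.003,q[3]+180)
E
```

```text
[(array([ 0.6753, -0.2878]), array([ 0.6726, -0.2878,  0.0312]), 12.6, np.float64(177.3), np.float64(83.0)), (array([ 0.673 , -0.1452]), array([ 0.6733, -0.145 ,  0.0338]), 10.1, np.float64(120.0), np.float64(62.5))]
shift [ 0.0161 -0.0038  0.401 ] turn [ 0.0002 -0.0003 -0.0004] q6 152.0 pos [ 0.6095 -0.2854  0.0832] [ 1.7994e+02 -1.0000e-01 -2.8600e+00]
shift [ 0.1121 -0.9787  0.4002] turn [ 0.     -0.0003  0.1587] q6 152.0 pos [ 0.6095 -0.2854  0.0832] [ 1.7994e+02 -1.0000e-01 -2.8600e+00]
```

Emit:
{"api": "jog_arm", "payload": {
  "plan": [
    [[0.01, -0.003, 0.2], [0, 0, 0], 0.5],
    [[0.01, -0.003, 0.4], [0, 0, 0], 0.5],
    [[0.01, -0.003, 0.4], [0, 0, 0], 0.5],
    [[0.01, -0.003, 0.4], [0, 0, 0], 0.5],
    [[0.01, -0.003, 0.4], [0, 0, 0], 1],
    [[0.01, -0.003, 0.4], [0, 0, 0], 1],
    [[0.01, -0.003, 0.4], [0, 0, 0], 1],
    [[0.01, -0.003, 0.4], [0, 0, 0], 1]
  ],
  "newtons": 80
}}

```text
t: 12.1
position: [0.612, -0.285, 0.0032]
orientation: [179.9, -0.1, -2.9]
force: [-1.9, 0.7, 8.5]
gripper_width: 0.0136
finger_force: 79.5
```

Emit:
{"api": "jog_arm", "payload": {
  "plan": [
    [[0, 0, -0.3], [0, 0, 0], 1],
    [[0, 0, -0.6], [0, 0, 0], 1],
    [[0, 0, -0.9], [0, 0, 0], 1],
    [[0, 0, -0.95], [0, 0, 0], 1],
    [[0, 0, -0.95], [0, 0, 0], 1]
  ]
}}

```text
t: 12.72
position: [0.6113, -0.2846, 0.1919]
orientation: [180.0, -0.1, -2.9]
force: [-0.4, 1.2, -2.8]
gripper_width: 0.0135
finger_force: 78.9
```

```bash
python3 - <<'E'
from h import *
s=read_state();p,d,c=wrist();bore(p,d,c,s["position"],s["orientation"])
go(.608,-.06,.22,92)
go(.608,.0145,.12,92)
E
```

```text
bore tool mm [63.9  0.1] [23.  23.2] outer [62.8  0.3] 29.6 z top -9.8
shift [-0.0698 -1.119  -0.1477] turn [-2.000e-04  1.000e-04 -2.635e-01] q6 152.0 pos [ 0.6107 -0.2842  0.1903] [-1.7996e+02  7.0000e-02 -2.8700e+00]
shift [-0.0878 -1.4907  0.3526] turn [-2.000e-04  1.000e-04 -2.635e-01] q6 152.0 pos [ 0.6107 -0.2842  0.1903] [-1.7996e+02  7.0000e-02 -2.8700e+00]
```

Emit:
{"api": "jog_arm", "payload": {
  "plan": [
    [[-0.07, -0.98, -0.15], [0, 0, -0.258], 1],
    [[-0.07, -0.98, -0.15], [0, 0, -0.258], 1],
    [[-0.07, -0.98, -0.15], [0, 0, -0.258], 1],
    [[-0.07, -0.98, -0.15], [0, 0, -0.258], 1],
    [[-0.07, -0.98, -0.15], [0, 0, -0.258], 1],
    [[-0.07, -0.98, -0.15], [0, 0, -0.258], 1],
    [[-0.07, -0.98, -0.15], [0, 0, -0.258], 1],
    [[-0.07, -0.98, -0.15], [0, 0, -0.258], 1],
    [[-0.07, -0.98, -0.15], [0, 0, -0.258], 1],
    [[-0.07, -0.98, -0.15], [0, 0, -0.258], 1],
    [[-0.07, -0.98, -0.15], [0, 0, -0.258], 1]
  ]
}}

```text
t: 14.15
position: [0.6065, -0.0879, 0.2201]
orientation: [-179.9, -0.0, 89.8]
force: [-0.1, -0.9, -1.1]
gripper_width: 0.0136
finger_force: 79.0
```

```bash
python3 - <<'E'
from h import *
s=read_state();p,d,c=wrist();bore(p,d,c,s["position"],s["orientation"])
go(.6083,.0140,.12,90)
E
```

```text
bore tool mm [63.7 -0.9] [23.  23.2] outer [62.7 -0.8] 29.6 z top -9.9
shift [0.5097 0.0077 0.5025] turn [-0.0002 -0.0001 -0.0004] q6 75.0 pos [ 0.6067 -0.088   0.2205] [-1.7992e+02 -2.0000e-02  8.9870e+01]
```

Emit:
{"api": "jog_arm", "payload": {
  "plan": [
    [[0.51, 0.01, 0.3], [0, 0, 0], 1],
    [[0.51, 0.01, 0.5], [0, 0, 0], 1],
    [[0.51, 0.01, 0.5], [0, 0, 0], 1],
    [[0.51, 0.01, 0.5], [0, 0, 0], 1],
    [[0.51, 0.01, 0.5], [0, 0, 0], 1],
    [[0.51, 0.01, 0.65], [0, 0, 0], 1],
    [[0.51, 0.01, 0.65], [0, 0, 0], 1],
    [[0.51, 0.01, 0.65], [0, 0, 0], 1]
  ]
}}

```text
t: 15.2
position: [0.6099, 0.0133, 0.0927]
orientation: [179.9, 0.0, 89.9]
force: [0.3, 0.2, -1.1]
gripper_width: 0.0133
finger_force: 78.9
```

```bash
python3 - <<'E'
from h import *
s=read_state();p,d,c=wrist();bore(p,d,c,s["position"],s["orientation"]);print(s["force"])
X=cloud(d,c);Z=X[...,2];m=(Z>.075)&(Z<.091)&(np.hypot(X[...,0]-.6083,X[...,1]-.0777)<.012)
q=(X[m][:,:2]*1000).astype(np.float32);print(m.sum(),X[m].mean(0),cv2.minEnclosingCircle(q))
go(.6083,.0140,.035,90)
E
```

```text
bore tool mm [64.  -0.9] [21.6 22.3] outer [62.7 -0.7] 29.6 z top -9.7
[ 0.32488036  0.24468619 -1.1296354 ]
951 [0.60838956 0.07811251 0.0848969 ] ((607.4427490234375, 77.33795928955078), 10.758218765258789)
shift [ 0.0029 -0.0093  0.2893] turn [ 0.0003  0.     -0.0001] q6 84.0 pos [0.61   0.0134 0.0929] [1.7988e+02 1.0000e-02 8.9960e+01]
```

Emit:
{"api": "jog_arm", "payload": {
  "plan": [
    [[0.004, -0.005, 0.05], [0, 0, 0], 1],
    [[0.004, -0.005, 0.1], [0, 0, 0], 1],
    [[0.004, -0.005, 0.2], [0, 0, 0], 1],
    [[0.004, -0.005, 0.3], [0, 0, 0], 1],
    [[0.004, -0.005, 0.3], [0, 0, 0], 1],
    [[0.004, -0.005, 0.3], [0, 0, 0], 1]
  ]
}}

```text
t: 16.0
position: [0.6082, 0.0148, 0.0317]
orientation: [180.0, 0.0, 90.0]
force: [-0.3, 0.0, -1.5]
gripper_width: 0.0135
finger_force: 79.0
```

Emit:
{"api": "jog_arm", "payload": {
  "plan": [
    [[0, 0, 0.012], [0, 0, 0], 1],
    [[0, 0, 0.02], [0, 0, 0], 1],
    [[0, 0, 0.02], [0, 0, 0], 0.65],
    [[0, 0, 0.02], [0, 0, 0], 0.6],
    [[0, 0, 0.02], [0, 0, 0], 0.6]
  ]
}}

```text
t: 16.62
position: [0.6082, 0.0147, 0.0275]
orientation: [180.0, 0.0, 90.0]
force: [-0.2, 0.4, -0.7]
gripper_width: 0.0344
finger_force: 0.0
```

Emit:
{"api": "jog_arm", "payload": {
  "plan": [
    [[0, 0, -0.2], [0, 0, 0], 0.6],
    [[0, 0, -0.5], [0, 0, 0], 0.6],
    [[0, 0, -0.8], [0, 0, 0], 0.6],
    [[0, 0, -0.9], [0, 0, 0], 0.6],
    [[0, 0, -0.9], [0, 0, 0], 0.6],
    [[0, 0, -0.9], [0, 0, 0], 0.6]
  ]
}}

```text
t: 17.38
position: [0.6074, 0.0148, 0.206]
orientation: [-179.9, -0.0, 90.0]
force: [-0.8, 0.7, -0.3]
gripper_width: 0.034
finger_force: 0.0
```

```bash
python3 - <<'E'
from h import *
p,d,c=wrist("w8"); X=cloud(d,c);Z=X[...,2]; W=X[...,:2]
def rep(nm,m):
    q=(W[m]*1000).astype(np.float32)
    if len(q)>4: print(nm,len(q),q.mean(0),[np.round(v,1) for v in cv2.minAreaRect(q)],np.median(Z[m]))
k=(abs(W[...,0]-.608)<.05)&(abs(W[...,1]-.075)<.09)
rep("spin",k&(Z>.084)&(Z<.095)&(W[...,1]<.1)); rep("stoptop",k&(Z>.084)&(Z<.1)&(W[...,1]>.105))
k=k&(p.max(2)<90)
rep("ringrim",k&(Z>.03)&(Z<.045)&(W[...,1]>.04)&(W[...,1]<.12));rep("lug",k&(Z>.03)&(Z<.045)&(W[...,1]<.035))
rep("lowring",k&(Z>.018)&(Z<.03)&(W[...,1]<.12))
t,dt=vision.camera("top");ct=vision.get_calibration("top");np.savez("pics/t8.npz",p=t,d=dt)
for nm,(P,D,C) in dict(top=(t,dt,ct),wrist=(p,d,c)).items():
    Y=cloud(D,C); m=(P.max(2)<60)&(abs(Y[...,2]-.012)<.01)&(abs(Y[...,0]-.45)<.07)&(abs(Y[...,1]-.025)<.07)
    q=(Y[m][:,:2]*1000).astype(np.float32); print(nm,len(q)); 
    if len(q)>9: print(q.mean(0),cv2.minAreaRect(q))
E
```

```text
spin 208 [608.3619   77.53522] [array([608.2,  77.2]), array([14.5, 15. ]), np.float64(0.5)] 0.08700856939623564
stoptop 660 [605.9604  124.05065] [array([606. , 124.2]), array([44.3, 10.9]), np.float64(3.0)] 0.08916022308400898
ringrim 1936 [610.1599   78.86612] [array([609.9,  79.4]), array([59.6, 79.5]), np.float64(3.2)] 0.03741519604806001
lug 402 [618.428     16.076424] [array([618.5,  16. ]), array([15.9, 40.1]), np.float64(7.7)] 0.037225798755550016
lowring 485 [604.39343  38.92406] [array([598.5,  57.7]), array([128.4,  44.1]), np.float64(85.6)] 0.02330447579000053
top 0
wrist 475
[450.55066   30.423826] ((430.49542236328125, 51.568599700927734), (18.20656394958496, 104.72695922851562), 40.01162338256836)
```

View pics/w8.png

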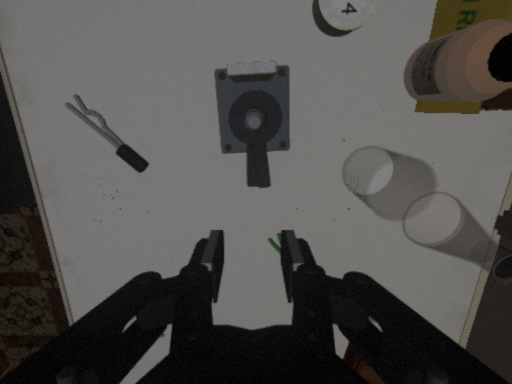

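Both rings are stacked flat, the second one's top at z ≈ 38 mm, lugs toward -y. The black clip's block is at (132,158), legs pointing to (68,105). To keep joint 6 in range I'll turn the wrist to yaw about -41, the long way round.

```bash
cat >> h.py <<'E'
def clip(p,d,c,near):
    """block rectangle centre/angle at z=14 mm and legs direction"""
    X=cloud(d,c); m=((p.max(2)<70)&(X[...,2]<.03)&(np.hypot(X[...,0]-near[0],X[...,1]-near[1])<.06)).astype(np.uint8)
    n,l,st,ce=cv2.connectedComponentsWithStats(cv2.morphologyEx(m,cv2.MORPH_OPEN,np.ones((3,3),np.uint8)))
    i=1+np.argmax(st[1:,4]); v,u=np.nonzero(l==i); w=unproj(np.c_[u,v],.012,c)[:,:2]*1000
    r=cv2.minAreaRect(w.astype(np.float32)); print("block px",ce[i].round(0),"xy",np.round(r[0],1),np.round(r[1],1),round(r[2],1),"mean",w.mean(0).round(1))
    e=(p.max(2)<160)&(abs(X[...,2]-.009)<.008)&(l!=i); b=w.mean(0)/1000
    f=np.hypot(X[...,0]-b[0],X[...,1]-b[1]); e&=(f<.125)&(f>.025)
    v,u=np.nonzero(e); g=unproj(np.c_[u,v],.007,c)[:,:2]-b; print("leg px",len(g),"dir",np.degrees(np.arctan2(*g.mean(0)[::-1])).round(1),"far",(np.hypot(*g.T).max()*1000).round(1))
E
python3 - <<'E'
from h import *
D=np.load("pics/w8.npz");clip(D["p"],D["d"],D,(.45,.03))
go(.40,.08,.20,200)
E
```

```text
block px [131. 157.] xy [452.   28.4] [19.1 42.4] 45.8 mean [452.2  28.2]
leg px 1511 dir 94.4 far 124.9
shift [ 0.3259 -1.036   0.0312] turn [-2.000e-04 -4.000e-04 -3.056e-01] q6 85.0 pos [0.6072 0.0148 0.2057] [-1.7985e+02 -1.0000e-02  9.0000e+01]
```

Emit:
{"api": "jog_arm", "payload": {
  "plan": [
    [[0.3, -1.0, 0], [0, 0, -0.3], 0.5],
    [[0.3, -1.0, 0], [0, 0, -0.3], 0.5],
    [[0.3, -1.0, 0], [0, 0, -0.3], 0.5],
    [[0.3, -1.0, 0], [0, 0, -0.3], 0.5],
    [[0.3, -1.0, 0], [0, 0, -0.3], 0.5],
    [[0.3, -1.0, 0], [0, 0, -0.3], 0.5],
    [[0.3, -1.0, 0], [0, 0, -0.3], 0.5],
    [[0.3, -1.0, 0], [0, 0, -0.3], 0.5],
    [[0.3, -1.0, 0], [0, 0, -0.3], 0.5],
    [[0.3, -1.0, 0], [0, 0, -0.3], 0.5],
    [[0.3, -1.0, 0], [0, 0, -0.3], 0.5],
    [[0.3, -1.0, 0], [0, 0, -0.3], 0.5]
  ]
}}

```text
t: 18.98
position: [0.4078, 0.0747, 0.2069]
orientation: [180.0, -0.0, -162.2]
force: [-0.2, 0.3, -0.1]
gripper_width: 0.0423
finger_force: 0.0
```

```bash
python3 - <<'E'
from h import *
go(.40,.08,.20,-44)
E
```

```text
shift [0.0289 0.0369 0.0344] turn [ 2.000e-04 -0.000e+00 -3.284e-01] q6 -18.0 pos [0.4078 0.0747 0.2069] [ 1.7998e+02 -5.0000e-02 -1.6222e+02]
```

Emit:
{"api": "jog_arm", "payload": {
  "plan": [
    [[0.03, 0.037, 0.03], [0, 0, -0.328], 0.5],
    [[0.03, 0.037, 0.03], [0, 0, -0.328], 0.5],
    [[0.03, 0.037, 0.03], [0, 0, -0.328], 0.5],
    [[0.03, 0.037, 0.03], [0, 0, -0.328], 0.5],
    [[0.03, 0.037, 0.03], [0, 0, -0.328], 0.5],
    [[0.03, 0.037, 0.03], [0, 0, -0.328], 0.5],
    [[0.03, 0.037, 0.03], [0, 0, -0.328], 0.5],
    [[0.03, 0.037, 0.03], [0, 0, -0.328], 0.5],
    [[0.03, 0.037, 0.03], [0, 0, -0.328], 0.5],
    [[0.03, 0.037, 0.03], [0, 0, -0.328], 0.5],
    [[0.03, 0.037, 0.03], [0, 0, -0.328], 0.5],
    [[0.03, 0.037, 0.03], [0, 0, -0.328], 0.5]
  ]
}}

```text
t: 20.48
position: [0.4, 0.0799, 0.2012]
orientation: [180.0, 0.0, -44.1]
force: [0.8, -0.1, -0.5]
gripper_width: 0.0425
finger_force: 0.0
```

```bash
python3 - <<'E'
from h import *
s=read_state();print(s["position"],s["orientation"]);p,d,c=wrist("w9");clip(p,d,c,(.45,.03))
go(.4522,.0284,.10,-44)
E
```

```text
[0.39996038 0.07991077 0.20115617] [ 1.79987386e+02  1.00348556e-02 -4.41314484e+01]
block px [254. 109.] xy [449.9  26.7] [14.5 37.7] 45.6 mean [450.5  26.8]
leg px 1152 dir 41.3 far 127.0
shift [0.3671 0.002  0.5058] turn [ 0.      0.     -0.0007] q6 -135.0 pos [0.3999 0.0799 0.2012] [ 1.7999e+02  1.0000e-02 -4.4270e+01]
```

View pics/w9.png

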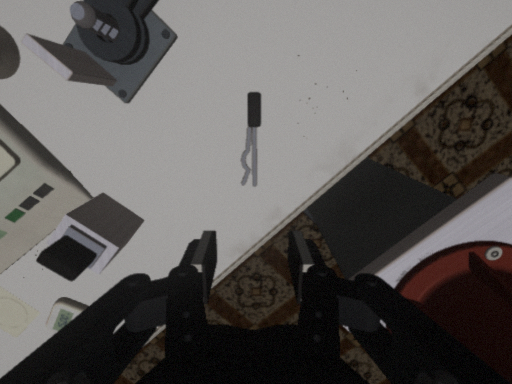

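The clip's block is at (254,109), with the straight leg ending at (255,185) and the bent leg on its left. Moving over it.

Emit:
{"api": "jog_arm", "payload": {
  "plan": [
    [[0.36, 0.015, 0.3], [0, 0, -0.0005], 0.5],
    [[0.36, 0.015, 0.6], [0, 0, -0.0005], 0.5],
    [[0.36, 0.015, 0.6], [0, 0, -0.0005], 0.5],
    [[0.36, 0.015, 0.6], [0, 0, -0.0005], 0.5],
    [[0.36, 0.015, 0.6], [0, 0, -0.0005], 0.5]
  ]
}}

```text
t: 21.15
position: [0.4503, 0.028, 0.0822]
orientation: [-180.0, -0.0, -43.9]
force: [0.0, -0.3, -0.5]
gripper_width: 0.0425
finger_force: 0.0
```

```bash
python3 - <<'E'
from h import *
s=read_state();print(s["position"],s["orientation"]);p,d,c=wrist("w10");clip(p,d,c,(.45,.027))
go(.4510,.027,.003,-44.4)
E
```

```text
[0.45027993 0.02800835 0.08218854] [-1.79962036e+02 -3.97009393e-02 -4.38585168e+01]
block px [252. 199.] xy [450.3  26.9] [15.5 44.7] 46.8 mean [451.7  25.4]
leg px 1963 dir 34.8 far 127.1
shift [0.0046 0.0025 0.3974] turn [-0.0002 -0.0002  0.0016] q6 -142.0 pos [0.4505 0.028  0.0825] [-1.7993e+02 -8.0000e-02 -4.3820e+01]
```

Emit:
{"api": "jog_arm", "payload": {
  "plan": [
    [[0.003, 0.003, 0.2], [0, 0, 0.0005], 0.5],
    [[0.003, 0.003, 0.398], [0, 0, 0.0005], 0.5],
    [[0.003, 0.003, 0.398], [0, 0, 0.0005], 0.5],
    [[0.003, 0.003, 0.398], [0, 0, 0.0005], 0.5],
    [[0.003, 0.003, 0.398], [0, 0, 0.0005], 1],
    [[0.003, 0.003, 0.398], [0, 0, 0.0005], 1],
    [[0.003, 0.003, 0.398], [0, 0, 0.0005], 1],
    [[0.003, 0.003, 0.398], [0, 0, 0.0005], 1]
  ],
  "newtons": 100
}}

```text
t: 22.2
position: [0.4511, 0.0269, 0.0034]
orientation: [-179.9, -0.1, -43.9]
force: [-1.9, 0.3, 16.4]
gripper_width: 0.013
finger_force: 98.1
```

Emit:
{"api": "jog_arm", "payload": {
  "plan": [
    [[0, 0, -0.3], [0, 0, 0], 1],
    [[0, 0, -0.6], [0, 0, 0], 1],
    [[0, 0, -0.9], [0, 0, 0], 1],
    [[0, 0, -0.9], [0, 0, 0], 1],
    [[0, 0, -0.9], [0, 0, 0], 1]
  ]
}}

```text
t: 22.82
position: [0.4497, 0.027, 0.1819]
orientation: [-180.0, -0.0, -43.9]
force: [0.1, -0.4, -1.7]
gripper_width: 0.0131
finger_force: 99.1
```

```bash
python3 - <<'E'
from h import *
s=read_state();print(s["position"],s["orientation"],s["force"]);p,d,c=wrist("w11")
go(.45,.05,.18,-110); go(.45,.07,.18,183)
R=Ro.from_euler("xyz",s["orientation"],degrees=True)
T=R.inv().apply((cloud(d,c)-s["position"]).reshape(-1,3)).reshape(d.shape+(3,))
m=(T[...,2]<.02)&(abs(T[...,1])<.008)&(d>0)&(T[...,0]<.03)&(T[...,0]>.002)
print(np.percentile(T[m],[5,50,95],axis=0).round(4))
E
```

```text
[0.44969384 0.02698722 0.18188163] [-1.79977847e+02 -3.02272739e-02 -4.39232815e+01] [ 0.12693945 -0.3968968  -1.73204174]
shift [-0.0763 -0.0857  0.0055] turn [2.000e-04 1.000e-04 1.836e-01] q6 -142.0 pos [0.4491 0.0271 0.1811] [ 1.7996e+02  5.0000e-02 -4.3920e+01]
shift [-0.1457 -0.1577  0.0055] turn [ 2.000e-04 -1.000e-04  3.697e-01] q6 -142.0 pos [0.4491 0.0271 0.1811] [ 1.7996e+02  5.0000e-02 -4.3920e+01]
[[ 0.0058 -0.0076 -0.092 ]
 [ 0.0111 -0.0009 -0.0806]
 [ 0.0193  0.0073 -0.0085]]
```

View pics/w11.png

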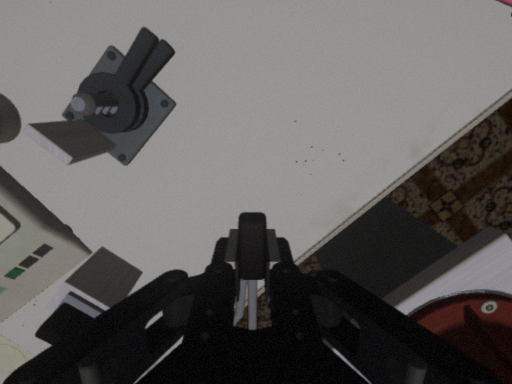

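Emit:
{"api": "jog_arm", "payload": {
  "plan": [
    [[-0.07, -0.08, 0], [0, 0, 0.36], 1],
    [[-0.07, -0.08, 0], [0, 0, 0.36], 1],
    [[-0.07, -0.08, 0], [0, 0, 0.36], 1],
    [[-0.07, -0.08, 0], [0, 0, 0.36], 1],
    [[-0.07, -0.08, 0], [0, 0, 0.36], 1],
    [[-0.07, -0.08, 0], [0, 0, 0.36], 1],
    [[-0.07, -0.08, 0], [0, 0, 0.36], 1],
    [[-0.07, -0.08, 0], [0, 0, 0.36], 1],
    [[-0.07, -0.08, 0], [0, 0, 0.36], 1],
    [[-0.07, -0.08, 0], [0, 0, 0.36], 1],
    [[-0.07, -0.08, 0], [0, 0, 0.36], 1],
    [[-0.07, -0.08, 0], [0, 0, 0.36], 1]
  ]
}}

```text
t: 24.38
position: [0.4497, 0.0483, 0.1801]
orientation: [180.0, -0.2, -173.2]
force: [0.3, -0.4, -0.1]
gripper_width: 0.0131
finger_force: 99.1
```

```bash
python3 - <<'E'
from h import *
D=np.load("pics/w11.npz")
# block rear end, tool plane z=-.0105, using pose at w11
pos=np.array([.44969,.02699,.18188]);R=Ro.from_euler("xyz",[-179.978,-.03,-43.923],degrees=True)
for px in((252,212),(250,330)):
  print(px,R.inv().apply(unproj([px],pos[2]+.0105,D)[0]-pos))
go(.4855,.0712,.10,-177)
E
```

```text
(252, 212) [ 0.02455876  0.0007547  -0.01048743]
(250, 330) [-0.05557278 -0.00044737 -0.01052893]
shift [-0.1928  0.0924  0.4   ] turn [ 0.0001 -0.0005  0.0106] q6 -10.0 pos [0.4497 0.0483 0.1801] [ 179.97   -0.19 -173.19]
```

Emit:
{"api": "jog_arm", "payload": {
  "plan": [
    [[-0.15, 0.092, 0.4], [0, 0, 0.0106], 1],
    [[-0.15, 0.092, 0.4], [0, 0, 0.0106], 1],
    [[-0.15, 0.092, 0.4], [0, 0, 0.0106], 1],
    [[-0.15, 0.092, 0.4], [0, 0, 0.0106], 1],
    [[-0.15, 0.092, 0.6], [0, 0, 0.0106], 1],
    [[-0.15, 0.092, 0.695], [0, 0, 0.0106], 1],
    [[-0.15, 0.092, 0.695], [0, 0, 0.0106], 1],
    [[-0.15, 0.092, 0.695], [0, 0, 0.0106], 1]
  ]
}}

```text
t: 25.38
position: [0.4792, 0.07, 0.044]
orientation: [-180.0, 0.1, -176.7]
force: [-0.1, 0.1, -1.0]
gripper_width: 0.0126
finger_force: 99.1
```

```bash
python3 - <<'E'
from h import *
go(.4855,.0710,.0409,-177)
p,d=vision.camera("scene");c=vision.get_calibration("scene");np.savez("pics/s1.npz",p=p,d=d)
cv2.imwrite("pics/s1.png",cv2.resize(p[140:260,150:310,::-1],None,fx=5,fy=5,interpolation=cv2.INTER_CUBIC))
# projected hole axis expected and leg expected
def pj(X): return cv2.projectPoints(np.array(X,float),cv2.Rodrigues(c["R"])[0],c["t"],c["K"],c["dist_coeffs"])[0][:,0]
u=np.array([np.cos(np.radians(3)),np.sin(np.radians(3)),0]);S=np.array([.6083,.0776,.0445])
print(((pj([S-u*.01,S+u*.01,S-u*.045,S-u*.025])-[150,140])*5).round(0))
E
```

```text
shift [-0.0316  0.003   0.0158] turn [-0.      0.0003  0.0009] q6 -4.0 pos [0.4792 0.07   0.044 ] [-1.7999e+02  1.1000e-01 -1.7666e+02]
[[486. 189.]
 [519. 176.]
 [428. 214.]
 [461. 200.]]
```

View pics/s1.png

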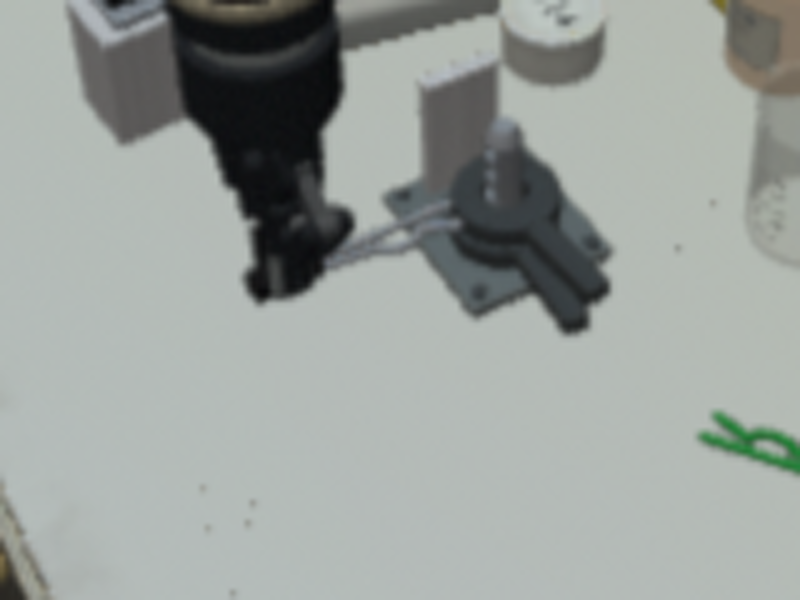

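The straight leg's tip is at (450,205), in line with the lowest hole at about (490,193). I'll correct the height and advance.

Emit:
{"api": "jog_arm", "payload": {
  "plan": [
    [[0, 0.004, 0.016], [0, 0, 0.0009], 1],
    [[0, 0.004, 0.016], [0, 0, 0.0009], 1],
    [[-0.04, 0.004, 0.016], [0, 0, 0.0009], 1],
    [[-0.075, 0.004, 0.016], [0, 0, 0.0009], 1],
    [[-0.075, 0.004, 0.016], [0, 0, 0.0009], 1],
    [[-0.075, 0.004, 0.016], [0, 0, 0.0009], 1]
  ]
}}

```text
t: 26.18
position: [0.4931, 0.0719, 0.0394]
orientation: [-180.0, -0.0, -177.0]
force: [-0.4, 0.1, -0.8]
gripper_width: 0.0127
finger_force: 99.1
```

```bash
python3 - <<'E'
from h import *
go(.5083,.0724,.0409,-177)
p,d=vision.camera("scene");c=vision.get_calibration("scene")
cv2.imwrite("pics/s2.png",cv2.resize(p[150:210,200:280,::-1],None,fx=9,fy=9,interpolation=cv2.INTER_CUBIC))
E
```

```text
shift [-0.0761 -0.0014 -0.0078] turn [-0.     -0.0001  0.0001] q6 -3.0 pos [0.4931 0.0719 0.0394] [-1.8000e+02 -3.0000e-02 -1.7697e+02]
```

View pics/s2.png

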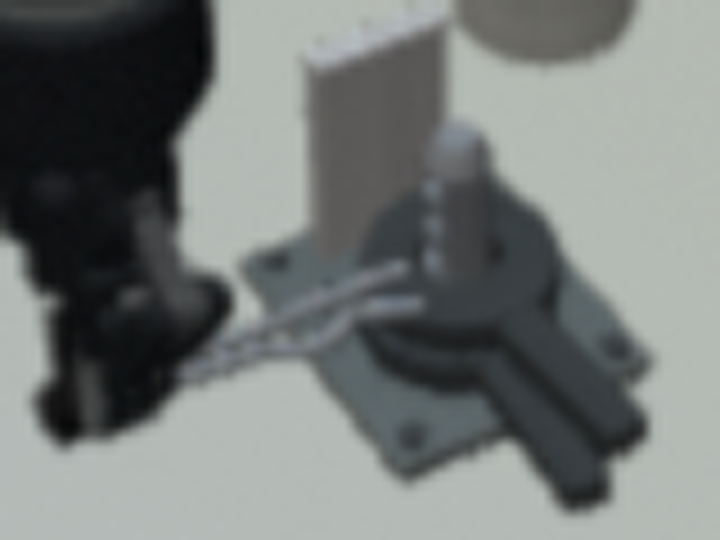

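```bash
python3 - <<'E'
from h import *
c=vision.get_calibration("scene")
def pj(X): return ((cv2.projectPoints(np.array(X,float),cv2.Rodrigues(c["R"])[0],c["t"],c["K"],c["dist_coeffs"])[0][:,0]-[200,150])*9).round(0)
u=np.array([np.cos(np.radians(3)),np.sin(np.radians(3)),0]);v=np.array([-u[1],u[0],0]);S=np.array([.6083,.0776,0]);z=np.array([0,0,1])
L=lambda a,b,h:S+u*a+v*b+z*h
print("spindle top c, rim",pj([L(0,0,.088),L(0,-.006,.088),L(0,.006,.088)]).tolist())
print("stop top corners",pj([L(-.022,.042,.09),L(.022,.042,.09),L(-.022,.052,.09),L(.022,.052,.09)]).tolist())
for h in(.0445,.0585,.0725): print("hole in/out",pj([L(-.01,0,h),L(-.01,-.005,h),L(-.01,.005,h),L(-.01,0,h+.005),L(-.01,0,h-.005)]).tolist())
s=read_state();t=s["position"]+[0,0,.0036]-u*.0035; print("leg",pj([t+u*.03,t+u*.06,t+u*.098]).tolist())
print("lug corner plate", pj([L(.044,-.042,.01),L(-.044,-.042,.01)]).tolist())
E
```

```text
spindle top c, rim [[454.0, 132.0], [465.0, 145.0], [444.0, 119.0]]
stop top corners [[315.0, 66.0], [446.0, 14.0], [298.0, 46.0], [429.0, -5.0]]
hole in/out [[425.0, 251.0], [433.0, 261.0], [416.0, 240.0], [425.0, 239.0], [425.0, 263.0]]
hole in/out [[424.0, 217.0], [433.0, 228.0], [416.0, 207.0], [424.0, 205.0], [424.0, 229.0]]
hole in/out [[424.0, 183.0], [433.0, 194.0], [415.0, 172.0], [424.0, 171.0], [424.0, 195.0]]
leg [[185.0, 355.0], [277.0, 316.0], [392.0, 267.0]]
lug corner plate [[653.0, 353.0], [397.0, 466.0]]
```

Emit:
{"api": "jog_arm", "payload": {
  "plan": [
    [[-0.03, 0, -0.003], [0, 0, 0], 1],
    [[-0.06, 0, -0.003], [0, 0, 0], 1],
    [[-0.08, 0, -0.003], [0, 0, 0], 1],
    [[-0.08, 0, -0.003], [0, 0, 0], 1],
    [[-0.08, 0, -0.003], [0, 0, 0], 1]
  ]
}}

```text
t: 26.85
position: [0.5091, 0.0727, 0.04]
orientation: [180.0, -0.0, -177.0]
force: [-0.2, -0.2, -1.1]
gripper_width: 0.0128
finger_force: 99.1
```

```bash
python3 - <<'E'
from h import *
s=read_state();print(s["force"],s["ft_torque"])
go(.528,.0734,.0402,-177)
p,d=vision.camera("scene")
cv2.imwrite("pics/s3.png",cv2.resize(p[150:210,200:280,::-1],None,fx=9,fy=9,interpolation=cv2.INTER_CUBIC))
E
```

```text
[-0.24794841 -0.20051183 -1.06292015] [-0.00641708  0.00286637 -0.00962985]
shift [-0.0947 -0.0017 -0.0008] turn [ 0.     -0.0001  0.0001] q6 -3.0 pos [0.5091 0.0727 0.04  ] [ 1.8000e+02 -2.0000e-02 -1.7697e+02]
```

View pics/s3.png

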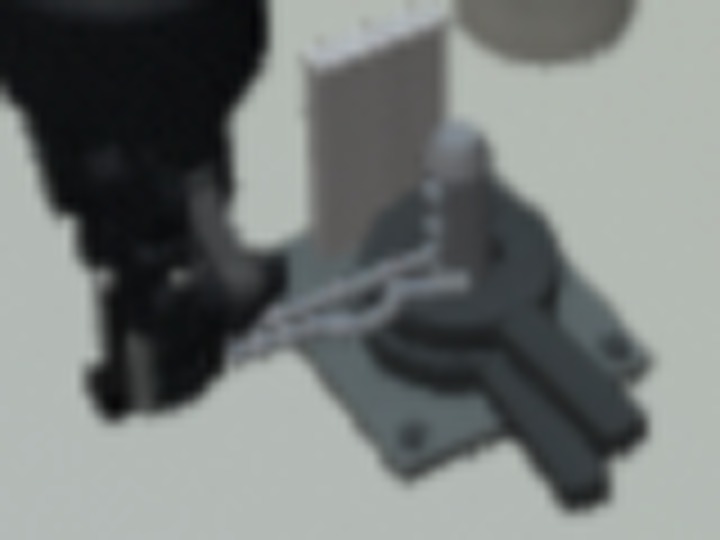

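Emit:
{"api": "jog_arm", "payload": {
  "plan": [
    [[-0.03, 0, 0], [0, 0, 0], 1],
    [[-0.06, -0.001, 0], [0, 0, 0], 1],
    [[-0.1, -0.001, 0], [0, 0, 0], 1],
    [[-0.1, -0.001, 0], [0, 0, 0], 1]
  ]
}}

```text
t: 27.4
position: [0.5304, 0.0732, 0.0401]
orientation: [-180.0, 0.1, -177.0]
force: [1.0, -3.6, -0.1]
gripper_width: 0.0128
finger_force: 99.1
```

Emit:
{"api": "jog_arm", "payload": {
  "plan": [
    [[-0.03, 0, 0], [0, 0, 0], 1],
    [[-0.06, 0, 0], [0, 0, 0], 1],
    [[-0.06, 0, 0], [0, 0, 0], 1]
  ]
}}

```text
t: 27.78
position: [0.5432, 0.0744, 0.0405]
orientation: [180.0, 0.2, -177.0]
force: [5.8, -2.0, -1.3]
gripper_width: 0.0129
finger_force: 99.0
```

Emit:
{"api": "jog_arm", "payload": {
  "plan": [
    [[-0.008, 0, 0], [0, 0, 0], 1],
    [[-0.015, 0, 0], [0, 0, 0], 1],
    [[-0.015, 0, 0], [0, 0, 0], 1],
    [[-0.015, 0, 0], [0, 0, 0], 1]
  ]
}}

```text
t: 28.28
position: [0.5439, 0.0745, 0.04]
orientation: [180.0, -0.0, -177.0]
force: [0.9, -1.3, -1.1]
gripper_width: 0.0126
finger_force: 99.1
```

Emit:
{"api": "jog_arm", "payload": {
  "plan": [
    [[-0.008, 0, 0], [0, 0, 0], 1],
    [[-0.015, 0, 0], [0, 0, 0], 1],
    [[-0.015, 0, 0], [0, 0, 0], 1],
    [[-0.015, 0, 0], [0, 0, 0], 1]
  ]
}}

```text
t: 28.78
position: [0.5471, 0.0746, 0.04]
orientation: [180.0, -0.0, -177.0]
force: [0.2, 0.5, -0.7]
gripper_width: 0.013
finger_force: 99.1
```

Emit:
{"api": "jog_arm", "payload": {
  "plan": [
    [[0, 0, 0], [0, 0, 0], 0.75],
    [[0, 0, 0], [0, 0, 0], 0.65],
    [[0, 0, 0], [0, 0, 0], 0.6],
    [[0, 0, 0], [0, 0, 0], 0.6]
  ]
}}

```text
t: 29.28
position: [0.5472, 0.0745, 0.0402]
orientation: [-180.0, 0.0, -177.0]
force: [0.1, 0.2, -0.9]
gripper_width: 0.034
finger_force: 0.0
```

Emit:
{"api": "jog_arm", "payload": {
  "plan": [
    [[0, 0, -0.1], [0, 0, 0], 0.6],
    [[0, 0, -0.3], [0, 0, 0], 0.6],
    [[0, 0, -0.6], [0, 0, 0], 0.6],
    [[0.3, 0, -0.9], [0, 0, 0], 0.6],
    [[0.3, 0, -0.9], [0, 0, 0], 0.6],
    [[0.3, 0, -0.9], [0, 0, 0], 0.6]
  ]
}}

```text
t: 30.02
position: [0.4875, 0.0714, 0.2215]
orientation: [-180.0, 0.2, -177.0]
force: [0.5, -0.0, -0.9]
gripper_width: 0.0347
finger_force: 0.0
```

```bash
python3 - <<'E'
from h import *
p,d=vision.camera("scene");c=vision.get_calibration("scene");np.savez("pics/s4.npz",p=p,d=d)
X=cloud(d,c);cx=np.array([.6083,.0776]);a=np.radians(3);u=np.array([np.cos(a),np.sin(a)])
r=X[...,:2]-cx;A=r@u*1000;B=r@np.array([-u[1],u[0]])*1000;Z=X[...,2]*1000
m=(A>-110)&(A<-40)&(abs(B)<25)&(Z>25)&(Z<65)&(p.max(2)<70)
print("block scene",m.sum(),np.percentile(A[m],[3,50,97]),np.percentile(B[m],[3,50,97]),np.percentile(Z[m],[5,50,95]))
m=(A>-42)&(A<70)&(abs(B)<28)&(Z>39)&(Z<55)&(p.max(2)>90)&(np.hypot(A,B)>13)
print("legs scene"); print(np.c_[A[m],B[m],Z[m],p.max(2)[m]].round(0).tolist()[:60])
s=read_state();print(s["position"],s["orientation"],s["qpos"].round(1))
go(.5,.18,.26,-90)
E
```

```text
block scene 91 [-80.22861325 -61.30720428 -44.80581678] [-8.53446516 -4.37186637  4.94364187] [31.51606171 40.4209993  44.96684796]
legs scene
[[29.0, 4.0, 51.0, 163.0], [31.0, 3.0, 50.0, 152.0], [25.0, 13.0, 41.0, 96.0], [23.0, 5.0, 49.0, 133.0], [23.0, -0.0, 53.0, 147.0], [26.0, -1.0, 52.0, 139.0], [28.0, -2.0, 53.0, 125.0], [31.0, -2.0, 51.0, 124.0], [18.0, 2.0, 50.0, 117.0], [20.0, -1.0, 52.0, 127.0], [23.0, -1.0, 51.0, 121.0], [26.0, -1.0, 49.0, 106.0], [15.0, 1.0, 49.0, 113.0], [16.0, -1.0, 50.0, 119.0], [18.0, -3.0, 51.0, 105.0], [31.0, -12.0, 53.0, 159.0], [16.0, -1.0, 46.0, 95.0], [21.0, -8.0, 50.0, 109.0], [23.0, -10.0, 51.0, 134.0], [24.0, -14.0, 53.0, 138.0], [27.0, -14.0, 52.0, 137.0], [31.0, -12.0, 48.0, 139.0], [32.0, -16.0, 51.0, 146.0], [13.0, -7.0, 50.0, 115.0], [14.0, -9.0, 51.0, 121.0], [17.0, -11.0, 51.0, 122.0], [19.0, -12.0, 51.0, 122.0], [21.0, -14.0, 51.0, 121.0], [23.0, -15.0, 51.0, 112.0], [27.0, -14.0, 49.0, 113.0], [29.0, -16.0, 49.0, 124.0], [8.0, -11.0, 52.0, 115.0], [14.0, -6.0, 44.0, 122.0], [14.0, -11.0, 48.0, 108.0], [16.0, -11.0, 48.0, 98.0], [8.0,
[... 248 characters left out ...]
2.0, 44.0, 108.0], [-3.0, -13.0, 49.0, 115.0], [1.0, -16.0, 48.0, 115.0], [5.0, -15.0, 46.0, 92.0], [-26.0, -0.0, 45.0, 118.0], [-24.0, -2.0, 45.0, 127.0], [-21.0, -2.0, 44.0, 112.0], [-18.0, -2.0, 42.0, 94.0], [-18.0, -7.0, 47.0, 99.0], [-15.0, -7.0, 45.0, 120.0], [-13.0, -9.0, 46.0, 127.0], [-9.0, -13.0, 47.0, 122.0], [-6.0, -13.0, 46.0, 121.0], [-4.0, -15.0, 47.0, 121.0], [-1.0, -15.0, 45.0, 109.0], [-32.0, 4.0, 41.0, 107.0]]
[0.48772631 0.07137465 0.22043752] [-1.79994194e+02  9.08388696e-02 -1.76971849e+02] [ -0.2  13.5 -14.8  61.7  -0.   -3.2]
shift [-0.0903  0.5391 -0.1977] turn [-2.000e-04  2.000e-04 -2.416e-01] q6 -3.0 pos [0.4877 0.0714 0.2204] [-1.7999e+02  9.0000e-02 -1.7697e+02]
```

The block is centred at −62 mm along the carrier x and the bent-leg arch is centred on the spindle, so the clip is home. Now the gauge.

```bash
python3 - <<'E'
from h import *
go(.54,.269,.28,-173.5)
E
```

```text
shift [-0.3137  0.9729 -0.2974] turn [-0.      0.0003 -0.0096] q6 -3.0 pos [0.4877 0.0714 0.2204] [-1.7999e+02  9.0000e-02 -1.7697e+02]
```

Emit:
{"api": "jog_arm", "payload": {
  "plan": [
    [[-0.1, 0.3, -0.3], [0, 0, -0.0096], 0.45],
    [[-0.31, 0.97, -0.3], [0, 0, -0.0096], 0.45],
    [[-0.31, 0.97, -0.3], [0, 0, -0.0096], 0.45],
    [[-0.31, 0.97, -0.3], [0, 0, -0.0096], 0.45],
    [[-0.31, 0.97, -0.3], [0, 0, -0.0096], 0.45],
    [[-0.31, 0.97, -0.3], [0, 0, -0.0096], 0.45],
    [[-0.31, 0.97, -0.3], [0, 0, -0.0096], 0.45]
  ]
}}

```text
t: 30.95
position: [0.539, 0.2673, 0.2796]
orientation: [-180.0, -0.0, -173.6]
force: [-0.3, 0.1, 0.4]
gripper_width: 0.0473
finger_force: 0.0
```

```bash
cat >> h.py <<'E'
def gauge(near=(.481,.27)):
    p,d,c=wrist(); X=cloud(d,c);W=X[...,:2];Z=X[...,2]; k=np.hypot(W[...,0]-near[0],W[...,1]-near[1])<.06
    s=read_state();print("tcp",s["position"].round(4),s["orientation"].round(2))
    for nm,a,b in(("stand",.072,.079),("shoulder",.0795,.086),("handle",.112,.124)):
        m=k&(Z>a)&(Z<b)
        if m.sum()>9: print(nm,m.sum(),W[m].mean(0).round(4),[np.round(v,1) for v in cv2.minAreaRect((W[m]*1000).astype(np.float32))],np.median(Z[m]).round(4))
    m=((Z>.105)&k&(p.max(2)<80)).astype(np.uint8); v,u=np.nonzero(m)
    if len(v)>20: print("handle@.118",[np.round(v,1) for v in cv2.minAreaRect((unproj(np.c_[u,v],.118,c)[:,:2]*1000).astype(np.float32))])
E
python3 - <<'E'
from h import *
gauge(); go(.481,.269,.17,-173.5)
E
```

```text
tcp [0.539  0.2673 0.2799] [-1.7999e+02 -3.0000e-02 -1.7360e+02]
stand 916 [0.4782 0.2672] [array([480.9, 267.8]), array([64.1, 45.9]), np.float64(6.5)] 0.0755
shoulder 496 [0.4792 0.267 ] [array([480.6, 267.9]), array([42.4, 33.2]), np.float64(6.4)] 0.0815
handle 498 [0.4803 0.2675] [array([480.5, 267.5]), array([38.3, 14.9]), np.float64(6.9)] 0.1173
handle@.118 [array([625.1, 268.5]), array([504.4, 753.3]), np.float64(7.6)]
shift [0.287  0.041  0.5496] turn [-0.     -0.0001 -0.0003] q6 13.0 pos [0.539  0.2673 0.2799] [-1.7999e+02 -3.0000e-02 -1.7360e+02]
```

Emit:
{"api": "jog_arm", "payload": {
  "plan": [
    [[0.29, 0.034, 0.3], [0, 0, -0.0003], 0.5],
    [[0.29, 0.034, 0.6], [0, 0, -0.0003], 0.5],
    [[0.29, 0.034, 0.6], [0, 0, -0.0003], 0.5],
    [[0.29, 0.034, 0.6], [0, 0, -0.0003], 0.5],
    [[0.29, 0.034, 0.6], [0, 0, -0.0003], 0.5]
  ]
}}

```text
t: 31.62
position: [0.4829, 0.269, 0.1624]
orientation: [179.9, 0.2, -173.4]
force: [-0.2, 0.2, 0.2]
gripper_width: 0.043
finger_force: 0.0
```

```bash
python3 - <<'E'
from h import *
go(.4807,.2677,.088,-173.5)
E
```

```text
shift [ 0.013  -0.0057  0.3717] turn [0.0002 0.0006 0.0002] q6 15.0 pos [0.4829 0.269  0.1624] [ 179.95    0.22 -173.44]
```

Emit:
{"api": "jog_arm", "payload": {
  "plan": [
    [[0.01, -0.005, 0.2], [0, 0, 0], 0.5],
    [[0.01, -0.005, 0.37], [0, 0, 0], 0.5],
    [[0.01, -0.005, 0.37], [0, 0, 0], 0.5],
    [[0.01, -0.005, 0.37], [0, 0, 0], 0.5],
    [[0.01, -0.005, 0.37], [0, 0, 0], 1],
    [[0.01, -0.005, 0.37], [0, 0, 0], 1],
    [[0.01, -0.005, 0.37], [0, 0, 0], 1],
    [[0.01, -0.005, 0.37], [0, 0, 0], 1]
  ],
  "newtons": 80
}}

```text
t: 32.62
position: [0.4799, 0.2678, 0.0877]
orientation: [180.0, 0.2, -173.4]
force: [-0.9, -0.3, 8.4]
gripper_width: 0.015
finger_force: 78.4
```

```bash
python3 - <<'E'
from h import *
s=read_state();print(s["position"],s["orientation"],s["force"],s["ft_torque"],s["gripper_width"])
E
```

```text
[0.47988013 0.26778529 0.08772919] [ 1.79966351e+02  1.61449340e-01 -1.73409498e+02] [-0.85506134 -0.25244205  8.40348683] [-0.12971803  0.10549456  0.05321388] 0.01495528371545465
```

Emit:
{"api": "jog_arm", "payload": {
  "plan": [
    [[0, 0, -0.1], [0, 0, 0], 1],
    [[0, 0, -0.25], [0, 0, 0], 1],
    [[0, 0, -0.45], [0, 0, 0], 1],
    [[0, 0, -0.6], [0, 0, 0], 1],
    [[0, 0, -0.6], [0, 0, 0], 1],
    [[0, 0, -0.6], [0, 0, 0], 1]
  ]
}}

```text
t: 33.38
position: [0.4784, 0.2672, 0.2057]
orientation: [-180.0, -0.0, -173.4]
force: [-0.4, 0.0, -1.1]
gripper_width: 0.0147
finger_force: 78.3
```

```bash
python3 - <<'E'
from h import *
s=read_state();p,d,c=wrist("w12");print(s["position"],s["orientation"],s["force"])
X=cloud(d,c);R=Ro.from_euler("xyz",s["orientation"],degrees=True);T=R.inv().apply((X-s["position"]).reshape(-1,3)).reshape(X.shape)*1000
m=(T[...,2]>-5)&(T[...,2]<12)&(abs(T[...,1])<25)&(T[...,0]>8)&(T[...,0]<35)
print("shoulder tool",m.sum(),np.percentile(T[m],[2,50,98],axis=0).round(1))
a=np.radians(3);u=np.array([np.cos(a),np.sin(a)]);v=np.array([-u[1],u[0]])
g=np.array([.6083,.0776])+v*.0365;print("gap",g);go(*g,.22,-177)
E
```

```text
[0.47837497 0.26723934 0.20567691] [-1.79992261e+02 -2.77836551e-02 -1.73408255e+02] [-0.39150519  0.04048446 -1.09423333]
shoulder tool 1034 [[  8.4 -17.   -4.2]
 [ 18.2  -0.4   6.3]
 [ 21.2  15.6  10.6]]
gap [0.60638974 0.11404998]
shift [-0.5492 -0.8339 -0.0743] turn [-0.0001 -0.0002  0.01  ] q6 15.0 pos [0.4781 0.2671 0.2052] [-1.7998e+02 -8.0000e-02 -1.7341e+02]
```

The gauge is held, its origin 11.7 mm below the TCP. I'll view the stop, spindle and ring rim from directly above before insertion.

```bash
python3 - <<'E'
from h import *
go(.68,.117,.25,-177)
E
```

```text
shift [-0.9163 -0.8615 -0.2248] turn [-0.0001 -0.0002  0.01  ] q6 15.0 pos [0.4781 0.2671 0.2052] [-1.7998e+02 -8.0000e-02 -1.7341e+02]
```

Emit:
{"api": "jog_arm", "payload": {
  "plan": [
    [[0, 0, -0.22], [0, 0, 0], 1],
    [[-0.91, -0.86, -0.22], [0, 0, 0.01], 1],
    [[-0.91, -0.86, -0.22], [0, 0, 0.01], 1],
    [[-0.91, -0.86, -0.22], [0, 0, 0.01], 1],
    [[-0.91, -0.86, -0.22], [0, 0, 0.01], 1],
    [[-0.91, -0.86, -0.22], [0, 0, 0.01], 1],
    [[-0.91, -0.86, -0.22], [0, 0, 0.01], 1],
    [[-0.91, -0.86, -0.22], [0, 0, 0.01], 1],
    [[-0.91, -0.86, -0.22], [0, 0, 0.01], 1]
  ]
}}

```text
t: 34.55
position: [0.6786, 0.1183, 0.2506]
orientation: [180.0, 0.0, -176.9]
force: [-0.1, 0.8, -0.7]
gripper_width: 0.0149
finger_force: 78.4
```

```bash
python3 - <<'E'
from h import *
s=read_state();p,d,c=wrist("w13");print(s["position"],s["orientation"],s["force"])
X=cloud(d,c);R=Ro.from_euler("xyz",s["orientation"],degrees=True);T=R.inv().apply((X-s["position"]).reshape(-1,3)).reshape(X.shape)*1000
W=X[...,:2];Z=X[...,2]
def rep(nm,m):
    q=T[m][:,:2].astype(np.float32)
    if len(q)>9: print(nm,len(q),q.mean(0),[np.round(v,1) for v in cv2.minAreaRect(q)],np.median(Z[m]).round(4),"ymin/max",np.percentile(q[:,1],[1,99]).round(1))
k=(abs(W[...,0]-.608)<.05)&(abs(W[...,1]-.085)<.07)
rep("stop",k&(Z>.084)&(Z<.1)&(W[...,1]>.105));rep("spin",k&(Z>.084)&(Z<.095)&(W[...,1]<.1))
rep("ring",k&(Z>.032)&(Z<.041)&(W[...,1]>.048)&(W[...,1]<.117)&(p.max(2)<90))
rep("shoulder",(T[...,2]>-2)&(T[...,2]<10)&(abs(T[...,1])<25)&(T[...,0]>8)&(T[...,0]<30))
E
```

```text
[0.67860115 0.11834982 0.25059573] [ 1.79996586e+02  1.81969547e-02 -1.76935517e+02] [-0.14434181  0.76688281 -0.72168582]
stop 372 [72.252235  9.371453] [array([71.7,  9.4]), array([ 9.1, 43.4]), np.float64(89.1)] 0.0894 ymin/max [ 4.9 14.1]
spin 155 [ 72.00509 -37.41284] [array([ 72.1, -37.8]), array([14.8, 13.9]), np.float64(89.9)] 0.0871 ymin/max [-44.6 -30.5]
ring 1131 [ 72.51065  -33.170067] [array([ 79.3, -32.1]), array([79.1, 58.8]), np.float64(23.7)] 0.0375 ymin/max [-66.   -8.2]
shoulder 910 [16.558718   -0.64414275] [array([14.7, -0.7]), array([13.4, 34. ]), np.float64(0.1)] 0.2442 ymin/max [-17.4  16. ]
```

Emit:
{"api": "jog_arm", "payload": {
  "plan": [
    [[0.362, -0.003, 0], [0, 0, 0], 1],
    [[0.362, -0.003, 0], [0, 0, 0], 1],
    [[0.362, -0.003, 0], [0, 0, 0], 1],
    [[0.362, -0.003, 0.15], [0, 0, 0], 1],
    [[0.362, -0.003, 0.25], [0, 0, 0], 1],
    [[0.362, -0.003, 0.25], [0, 0, 0], 1],
    [[0.362, -0.003, 0.25], [0, 0, 0], 1]
  ]
}}

```text
t: 35.48
position: [0.6083, 0.1131, 0.2013]
orientation: [180.0, 0.1, -177.0]
force: [-0.2, -0.1, -1.3]
gripper_width: 0.0149
finger_force: 78.4
```

```bash
python3 - <<'E'
from h import *
print(read_state()["force"]);go(.6062,.1139,.1017,-177)
E
```

```text
[-0.16147266 -0.11728819 -1.28553598]
shift [0.0115 0.0044 0.498 ] turn [ 0.      0.0003 -0.    ] q6 1.0 pos [0.6083 0.1131 0.2013] [ 1.8000e+02  1.2000e-01 -1.7701e+02]
```

Emit:
{"api": "jog_arm", "payload": {
  "plan": [
    [[0.01, 0.004, 0.06], [0, 0, 0], 1],
    [[0.01, 0.004, 0.11], [0, 0, 0], 1],
    [[0.01, 0.004, 0.11], [0, 0, 0], 1],
    [[0.01, 0.004, 0.11], [0, 0, 0], 1]
  ]
}}

```text
t: 35.98
position: [0.605, 0.1137, 0.1782]
orientation: [-180.0, 0.0, -177.0]
force: [0.4, -0.3, -1.6]
gripper_width: 0.0148
finger_force: 78.4
```

```bash
python3 - <<'E'
from h import *
print(read_state()["force"]);go(.6062,.1139,.1017,-177)
E
```

```text
[ 0.36075583 -0.26844457 -1.64089079]
shift [-0.0061  0.0007  0.3825] turn [-0.  0. -0.] q6 1.0 pos [0.605  0.1137 0.1782] [-180.      0.   -177.01]
```

Emit:
{"api": "jog_arm", "payload": {
  "plan": [
    [[-0.005, 0.001, 0.06], [0, 0, 0], 1],
    [[-0.005, 0.001, 0.12], [0, 0, 0], 1],
    [[-0.005, 0.001, 0.18], [0, 0, 0], 1],
    [[-0.005, 0.001, 0.18], [0, 0, 0], 1]
  ]
}}

```text
t: 36.48
position: [0.605, 0.1139, 0.1406]
orientation: [-180.0, -0.1, -177.0]
force: [-0.6, 0.3, -2.5]
gripper_width: 0.0147
finger_force: 78.4
```

Emit:
{"api": "jog_arm", "payload": {
  "plan": [
    [[0, 0, 0.06], [0, 0, 0], 1],
    [[0, 0, 0.12], [0, 0, 0], 1],
    [[0, 0, 0.17], [0, 0, 0], 1],
    [[0, 0, 0.17], [0, 0, 0], 1],
    [[0, 0, 0.17], [0, 0, 0], 1]
  ]
}}

```text
t: 37.1
position: [0.6061, 0.114, 0.1083]
orientation: [180.0, 0.0, -177.0]
force: [-0.2, -0.8, -0.5]
gripper_width: 0.0145
finger_force: 78.4
```

Clean entry. Lowering the last 6–7 mm until contact.

Emit:
{"api": "jog_arm", "payload": {
  "plan": [
    [[0, 0, 0.015], [0, 0, 0], 1],
    [[0, 0, 0.025], [0, 0, 0], 1],
    [[0, 0, 0.032], [0, 0, 0], 1],
    [[0, 0, 0.032], [0, 0, 0], 1]
  ]
}}

```text
t: 37.6
position: [0.6059, 0.114, 0.1018]
orientation: [-180.0, 0.0, -177.0]
force: [-0.5, 0.7, 0.2]
gripper_width: 0.0148
finger_force: 78.5
```

Emit:
{"api": "jog_arm", "payload": {
  "plan": [
    [[0, 0, 0.003], [0, 0, 0], 1],
    [[0, 0, 0.006], [0, 0, 0], 1],
    [[0, 0, 0.006], [0, 0, 0], 1]
  ]
}}

```text
t: 37.98
position: [0.606, 0.1139, 0.1017]
orientation: [-180.0, 0.0, -177.0]
force: [-4.9, -0.9, 10.7]
gripper_width: 0.0148
finger_force: 80.4
```

Emit:
{"api": "jog_arm", "payload": {
  "plan": [
    [[0, 0, 0.002], [0, 0, 0], 1],
    [[0, 0, 0.002], [0, 0, 0], 1],
    [[0, 0, 0.002], [0, 0, 0], 1]
  ]
}}

```text
t: 38.35
position: [0.606, 0.1139, 0.1017]
orientation: [-180.0, 0.1, -177.0]
force: [-6.4, -1.2, 15.2]
gripper_width: 0.0148
finger_force: 80.8
```

Emit:
{"api": "jog_arm", "payload": {
  "plan": [
    [[0, 0, -0.1], [0, 0, 0], 1],
    [[0, 0, -0.25], [0, 0, 0], 1],
    [[0, 0, -0.4], [0, 0, 0], 1],
    [[0, 0, -0.55], [0, 0, 0], 1],
    [[0, 0, -0.6], [0, 0, 0], 1],
    [[0, 0, -0.6], [0, 0, 0], 1]
  ]
}}

```text
t: 39.1
position: [0.6061, 0.114, 0.22]
orientation: [180.0, 0.0, -177.0]
force: [0.1, -0.1, -2.3]
gripper_width: 0.0148
finger_force: 78.4
```

```bash
python3 - <<'E'
from h import *
go(.4799,.2678,.22,-173.4)
E
```

```text
shift [ 5.901e-01  8.010e-01 -4.000e-04] turn [-0.      0.0001 -0.01  ] q6 1.0 pos [0.6061 0.114  0.22  ] [ 1.8000e+02  3.0000e-02 -1.7701e+02]
```

Emit:
{"api": "jog_arm", "payload": {
  "plan": [
    [[0.59, 0.8, 0], [0, 0, -0.01], 1],
    [[0.59, 0.8, 0], [0, 0, -0.01], 1],
    [[0.59, 0.8, 0], [0, 0, -0.01], 1],
    [[0.59, 0.8, 0], [0, 0, -0.01], 1],
    [[0.59, 0.8, 0], [0, 0, -0.01], 1],
    [[0.59, 0.8, 0.25], [0, 0, -0.01], 1],
    [[0.59, 0.8, 0.25], [0, 0, -0.01], 1],
    [[0.59, 0.8, 0.25], [0, 0, -0.01], 1]
  ]
}}

```text
t: 40.1
position: [0.4808, 0.2669, 0.1709]
orientation: [-180.0, 0.0, -173.5]
force: [0.0, 0.5, -1.4]
gripper_width: 0.0149
finger_force: 78.5
```

```bash
python3 - <<'E'
from h import *
go(.4799,.2678,.0877,-173.4)
E
```

```text
shift [0.0039 0.0052 0.4161] turn [-0.      0.0001 -0.0003] q6 15.0 pos [0.4808 0.2669 0.1709] [-1.7999e+02  2.0000e-02 -1.7349e+02]
```

Emit:
{"api": "jog_arm", "payload": {
  "plan": [
    [[0.003, 0.005, 0.02], [0, 0, 0], 1],
    [[0.003, 0.005, 0.04], [0, 0, 0], 1],
    [[0.003, 0.005, 0.08], [0, 0, 0], 1],
    [[0.003, 0.005, 0.12], [0, 0, 0], 1],
    [[0.003, 0.005, 0.12], [0, 0, 0], 1]
  ]
}}

```text
t: 40.72
position: [0.4784, 0.2683, 0.1452]
orientation: [-180.0, -0.1, -173.4]
force: [0.1, 1.3, -0.7]
gripper_width: 0.0148
finger_force: 78.5
```

Emit:
{"api": "jog_arm", "payload": {
  "plan": [
    [[0, 0, 0.06], [0, 0, 0], 1],
    [[0, 0, 0.12], [0, 0, 0], 1],
    [[0, 0, 0.18], [0, 0, 0], 1],
    [[0, 0, 0.24], [0, 0, 0], 1],
    [[0, 0, 0.27], [0, 0, 0], 1],
    [[0, 0, 0.27], [0, 0, 0], 1]
  ]
}}

```text
t: 41.48
position: [0.4788, 0.2684, 0.0916]
orientation: [-180.0, -0.0, -173.4]
force: [-0.5, 0.4, -0.8]
gripper_width: 0.0148
finger_force: 78.5
```

Emit:
{"api": "jog_arm", "payload": {
  "plan": [
    [[0, 0, 0.01], [0, 0, 0], 1],
    [[0, 0, 0.018], [0, 0, 0], 1],
    [[0, 0, 0.023], [0, 0, 0], 1],
    [[0, 0, 0.023], [0, 0, 0], 1]
  ]
}}

```text
t: 41.98
position: [0.4791, 0.2686, 0.0878]
orientation: [180.0, 0.0, -173.4]
force: [-1.2, -0.6, 1.5]
gripper_width: 0.0151
finger_force: 78.8
```

Emit:
{"api": "jog_arm", "payload": {
  "plan": [
    [[0, 0, 0], [0, 0, 0], 0.7],
    [[0, 0, 0], [0, 0, 0], 0.55],
    [[0, 0, 0], [0, 0, 0], 0.5],
    [[0, 0, 0], [0, 0, 0], 0.5],
    [[0, 0, -0.3], [0, 0, 0], 0.5],
    [[0, 0, -0.6], [0, 0, 0], 0.5],
    [[-0.3, 0, -0.95], [0, 0, 0], 0.5],
    [[-0.3, 0, -0.95], [0, 0, 0], 0.5],
    [[-0.3, 0, -0.95], [0, 0, 0], 0.5],
    [[-0.3, 0, -0.95], [0, 0, 0], 0.5]
  ]
}}

```text
t: 43.22
position: [0.5375, 0.2751, 0.2762]
orientation: [-180.0, -0.1, -173.4]
force: [0.8, -0.1, 0.1]
gripper_width: 0.0426
finger_force: 0.0
```

```bash
python3 - <<'E'
from h import *
gauge()
# top/scene overall check: rings, clip and bystanders against the start
for n in("top","scene"):
    p,d=vision.camera(n);c=vision.get_calibration(n);X=cloud(d,c);Z=X[...,2]*1000
    X0=cloud(np.load(f"pics/{n}0.npz")["d"],c)[...,2]*1000
    for nm,q,r,h in(("tin",(.704,.193),.05,20),("beaker",(.764,.01),.06,30),("crucible",(.79,-.193),.04,15)):
        f=lambda Y:(np.hypot(X[...,0]-q[0],X[...,1]-q[1])<r)
        m=f(0)&(Z>h);m0=(np.hypot(*(cloud(np.load(f"pics/{n}0.npz")["d"],c)[...,:2]-q).transpose(2,0,1))<r)&(X0>h)
        print(n,nm,m.sum(),m0.sum(),(m^m0).sum())
    a=np.radians(3);u=np.array([np.cos(a),np.sin(a)]);rr=X[...,:2]-[.6083,.0776];A=rr@u*1000;B=rr@np.array([-u[1],u[0]])*1000
    m=(A>-110)&(A<-40)&(abs(B)<25)&(Z>25)&(Z<65)&(p.max(2)<70);print(n,"block",m.sum(),np.median(A[m]) if m.any() else None)
    m=(np.hypot(A,B)<29)&(np.hypot(A,B)>14)&(p.max(2)<70)&(Z>15);print(n,"ring top",np.percentile(Z[m],[10,50,90]))
    m=(B<-38)&(B>-90)&(abs(A)<45)&(Z>14)&(p.max(2)<80);print(n,"lugs",m.sum(),A[m].mean(),B[m].min())
print(read_state()["force"])
E
```

```text
tcp [0.5373 0.2751 0.2761] [-1.7997e+02 -1.5000e-01 -1.7340e+02]
stand 929 [0.4783 0.2675] [array([480.6, 267.7]), array([64.8, 45.9]), np.float64(6.6)] 0.0755
shoulder 524 [0.4781 0.2677] [array([480.3, 267.5]), array([43.3, 33.8]), np.float64(6.6)] 0.0814
handle 505 [0.4798 0.2674] [array([480.2, 267.3]), array([39.1, 14.7]), np.float64(7.0)] 0.1172
handle@.118 [array([618.8, 284.4]), array([501.3, 727.1]), np.float64(7.9)]
top tin 326 326 8
top beaker 240 240 12
top crucible 75 77 8
top block 48 -61.4163991764854
top ring top [19.91007815 33.3663521  39.32810739]
top lugs 94 1.6427899962486494 -79.54656599792612
scene tin 411 415 56
scene beaker 824 816 20
scene crucible 210 216 14
scene block 89 -61.65292099977615
scene ring top [23.56818532 36.61752859 39.73714082]
scene lugs 194 -0.37178572772324237 -85.40726784504234
[-0.81889433 -0.24724424  0.65156636]
```

The gauge is home (same heights as at the start), the clip is seated, the rings are flat and the bystanders have not moved.

```bash
python3 -c "
from rig import workorder
print(workorder.finish_job())"
```

```text
the job is handed in; nothing more can be done
None
```

I've handed the job in. Both rings are flat on the spindle with their lugs toward -y, and the clip is seated in the lowest hole. The gauge went fully down on the stop and is back home in its stand, and the beaker, tin and crucible are where they were.

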